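Pack the handheld meter kit into its sloped case

TASK

Pack the meter kit in the open case on the sloped stand: press the handheld meter, display up, fully home in its shaped cutout, and press the cover plate, grip bar up, into the rectangular recess beside it until it sits flush and level. Both are a friction fit and must be pushed firmly, but do not ram the case insert, and leave the bottle, the beaker and the cardboard box where they stand.

Things in the scene. Friction and masses are not known exactly. Their poses are not given: they have to be found in the camera images.
- insert: Rigid grey insert (black cutout floors) of the open case, 220 x 300 mm, sloping 28 deg to face the robot. Origin: centre of its underside, 30 mm behind its face. x up the slope, y to the left seen from the robot, z straight out of the face. The case's 8 mm rim stands 3 mm proud all round. Sprung rubber nubs in the cutouts' side walls make the friction fit; the items' weight alone does not seat them.
- meter_slot (a point): Middle of the meter's cutout, on the insert's face; axes as the insert. Along x: head pocket 63 mm wide, x +28.5 to +86.5 mm; body slot 43 wide, -61.5 to +28.5; probe slot 22 wide, -91.5 to -61.5; finger relief 116 wide, -25 to +23; all 20 deep. Nub pairs at x -43 and (stiffer) +58, 10 mm down, jut 2 mm into its path; push-in 10 to 16 N. Home: meter's centre at z = -3 mm, head to +x.
- plate_slot (a point): Middle of the cover plate's recess, on the insert's face; axes as the insert: 113 (x) by 83 mm (y), 8 mm deep down to a white ledge round the accessory compartment. Nubs in the long sides (x -36 and +36 mm, 5 mm down) jut 1.5 mm into the plate's path; push-in 4 to 8 N. Flush, the plate's centre is at z = -4 mm here.
- meter_center (a point): Centre (17 mm over the underside, near the centre of mass) of the loose handheld meter, white plastic, 175 mm long, 34 thick, 0.15 to 0.3 kg, display up. x along it to the head, z out of the display. Head 60 mm wide, x +30 to +85; body 40 wide, -60 to +30; round steel probe 18 thick, -90 to -60. Lowest 4 mm stepped in by 2 mm as lead-in.
- plate_center (a point): Centre, 4 mm over the underside, of the loose aluminium cover plate, 110 (x) by 80 (y) by 8 mm thick, 0.11 to 0.22 kg, grip bar up. On top in the middle a black grip bar, 56 mm along x, 14 wide in y, 20 tall (top 24 mm above this point). Lowest 2.5 mm stepped in by 1.5 mm as lead-in. It fits either way round.
- bottle: Bystander: amber bottle, 60 mm across, 120 mm tall; origin at the centre of its underside.
- beaker: Bystander: clear beaker, 72 mm across, 90 mm tall; origin at the centre of its underside.
- slide_box: Bystander: closed cardboard box, 80 x 110 x 45 mm; origin at the centre of its underside.
Mind the look-alikes: they are no part of the job. Several things look just like the part that bears meter_center: the one meant starts farthest from the robot's base.

How it is judged:
At the end, for the whole second after the job is handed in: The meter lies display up in its cutout, pressed down to within 1.5 mm of the floor and parallel to the insert's face within 0.03 rad, and the cover plate lies grip bar up in its recess, within 1.5 mm of its ledge and parallel to the face within 0.03 rad (z of meter_center in the frame of meter_slot between -0.006 and -0.0015 m and distance between meter_center and meter_slot below 0.007 m and angle between the z axis of meter_center and the z axis of meter_slot, either way round below 0.03 rad and angle between each of meter_center, plate_center's own z axis and vertical below 0.8 rad and z of plate_center in the frame of plate_slot between -0.007 and -0.0025 m and distance between plate_center and plate_slot below 0.008 m and angle between the z axis of plate_center and the z axis of plate_slot, either way round below 0.03 rad); the robot touches nothing.
It fails at once if the insert is rammed (more than 130 N in all on it) (contact force between insert and anything else above 130 N).
It fails at once if the bottle is moved more than 30 mm (distance of bottle from where it was at the start of the episode above 0.03 m).
It fails at once if the beaker is moved more than 30 mm (distance of beaker from where it was at the start of the episode above 0.03 m).
It fails at once if the cardboard box is moved more than 30 mm (distance of slide_box from where it was at the start of the episode above 0.03 m).
It also fails if it takes over 72 s, if anything falls off the work surface, if the arm or the gripper's body presses on something with over 40 N, if the wrist force passes 120 N, or if a joint passes its speed limit or range.

ROBOT

A 6-joint arm with a two-finger parallel gripper is mounted at the origin on the work surface. World frame = base frame: x ahead of the robot, y to its left, z up, the work surface at z = 0. Lengths are in m, angles in rad, forces in N, time in s.
With the tool pointing down it reaches from about 0.3 to 0.825 m from the base axis. Payload 5.4 kg.
Tool frame: the origin (TCP) lies midway between the tips of the shut fingers; the grasp point (between the pads) lies 19 mm behind it; z points along the fingers, y is the direction in which the jaws open and shut (so a half turn about z gives the same grasp; the last joint's range is limited). The gripper opens to 92 mm and grips with 3 to 60 N. Pads are 20 mm wide; open, the fingers measure 128 mm over their backs; the gripper's body (75 mm by 189 mm) begins 69 mm behind the grasp point.
Start: joints at [0.951, 0.158, 1.597, -0, 1.386, -0.21], TCP at [0.229, 0.527, 0.215] pointing down, gripper open.
Joint ranges: [-2.91, 2.91], [-0.94, 2.29], [0.18, 2.7], [-1.29, 4.43], [0.17, 2.64], [-3, 3]. Speed limits (rad/s): [2.57, 2.57, 3.14, 3.14, 3.14, 3.14].

INTERFACE

Orientations are given as a rotation vector (axis times angle).
In Python, from workcell import env gives the robot as it stands.
- The arm moves only by the tool play_rows, never from a script. Its argument "moves" is a list of rows, each a list of 7 numbers: the closure, from -1 (fully open) to 1 (shut), then the shift along the tool's x, y, z in cm, then the turn, a rotation vector about the tool's x, y, z in degrees. In form: [[claw, dx, dy, dz, ax, ay, az], ...]. A call has 1 to 8 rows; each row shifts and turns the commanded pose from where the row before left it, along the tool's axes as they then stand; what a row does not reach is not made up. A row lasts 1/8 s, in which the tool goes at most 62.5 mm and 10.7 degrees, less where a joint would pass 70% of its speed; a pose out of reach is approached as far as the arm can. A call is refused whole if a number of a shift passes 6.25 or a number of a turn 10.7, either way. A call with a gripper value outside its range is refused whole. The fingers move at their own pace and stop on an object; "force" is the grip in N (left out, the last holds). Time passes only in rows, so rows that do not move let the fingers close. It gives the time, the measured TCP pose, the force and the opening at its end, in the units of the state.
- env.state(): the state, without advancing time (a new reading comes with each control period).
- env.read_camera(name): name is "scene" or "top"; returns a dict with "image" (400x640x3 uint8, red, green, blue), "K" (3x3 intrinsics, pixels), "R" (3x3) and "t" (3): a world point X has camera coordinates R X + t. Camera axes: x right, y down, z forward; pixel columns grow to the right and rows downward; lengths in m; the calibration is good to about 2 mm. A picture is of the moment at which its call begins. There is no depth.
- env.job_done(): hands the job in, once; it reports no verdict.
The state is a dict: "clock": time; "joint_pos": joint angles; "joint_velocities": joint speeds; "tau": joint torques, N m; "tool_pos": TCP position; "eef_rot": TCP orientation; "contact_force": force on the tool from outside, world axes, zero at the start; "moment": the same for the moment, N m; "opening": opening from 0.0 (shut) to 1.0 (fully open).
Only numpy, scipy, OpenCV 4.12 (cv2) and the standard library are available. Lean on these libraries where they do the work, as an engineer would, in place of code of your own. Each camera call takes 0.05 s, during which the arm holds its last target.

## Working session

There is one attempt and no reset: what is moved stays moved. The work goes in short steps, Python scripts to look and compute and a tool call to move; the robot and the scene stay as the last step left them, time stands still between calls to the robot, and variables do not carry over. Pictures are saved under pics/ and viewed, and the job is handed in when it is done.

Besides the shell and the picture viewer there is one more tool, called after "Call:" as name(argument=value, ...), one argument or row to a line, values as JSON. play_rows: Moves the arm, as the interface text tells. Its arguments: {"type":"object","properties":{"moves":{"type":"array"},"force":{"type":"number"}},"required":["moves"]}

```bash
ls; mkdir -p pics
python3 - <<'E'
from workcell import env
import cv2,numpy as np
print(env.state())
for n in("scene","top"):
    c=env.read_camera(n);cv2.imwrite(f"pics/{n}0.png",c["image"][:,:,::-1]);print(n,c["K"],c["R"],c["t"], -c["R"].T@c["t"])
    np.savez(f"{n}0.npz",**c)
E
```

```text
pics
{'clock': 0.0, 'joint_pos': array([ 9.50921326e-01,  1.59015303e-01,  1.59819777e+00, -9.52295509e-06,
        1.38620959e+00, -2.10118862e-01]), 'joint_velocities': array([-0.00021188, -0.00131944, -0.00039677,  0.0007482 ,  0.00062713,
        0.00187392]), 'tau': array([-3.40581119e-04, -3.85553491e+01, -3.22117567e+01,  7.01433909e-02,
        3.77581723e-02, -1.15619814e-04]), 'tool_pos': array([0.22873851, 0.52687439, 0.21365514]), 'eef_rot': array([-6.38998759e-01, -3.07517421e+00,  2.63588850e-03]), 'contact_force': array([0.5162166 , 0.54890301, 0.04898447]), 'moment': array([-0.0315724 ,  0.03359846,  0.01567613]), 'opening': 1.002161159096748}
scene [[408.45143633   0.         323.31692526]
 [  0.         408.45143633 198.35706432]
 [  0.           0.           1.        ]] [[ 7.12018128e-01  7.02161059e-01 -1.79860714e-04]
 [ 5.06051417e-01 -5.13333005e-01 -6.93109796e-01]
 [-4.86767037e-01  4.93415721e-01 -7.20832004e-01]] [-0.36293117 -0.21481938  1.71342452] [ 1.2011618  -0.70086834  1.08613254]
top [[369.43234007   0.         317.92523068]
 [  0.         369.43234007 204.45717286]
 [  0.           0.           1.        ]] [[ 0.00561196 -0.99992803 -0.01060365]
 [-0.9974319  -0.00484018 -0.07145748]
 [ 0.07140102  0.01097743 -0.99738728]] [-0.02016208  0.52041819  1.31499199] [ 0.42530309 -0.03207695  1.34853027]
```

View pics/scene0.png

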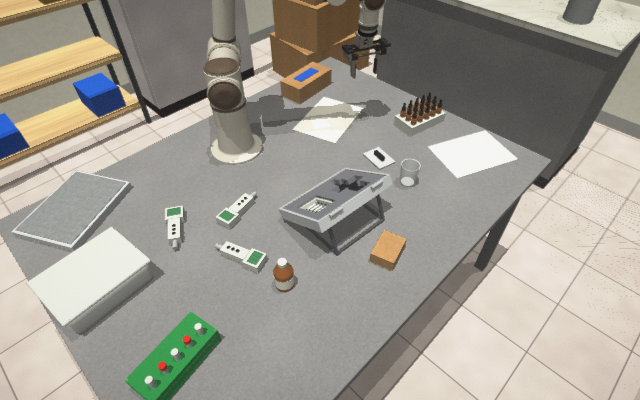

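View pics/top0.png

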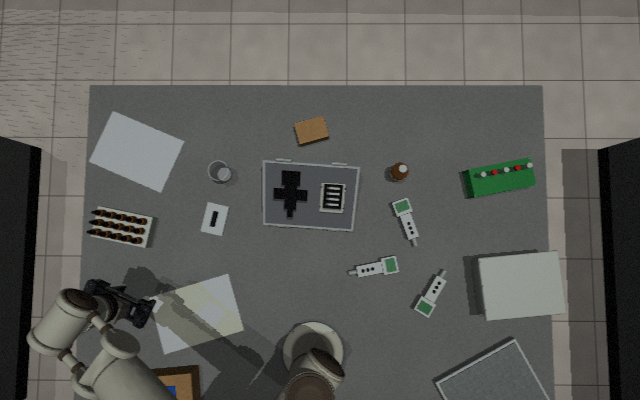

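Run:
```python
import cv2,numpy as np
t=np.load("top0.npz")["image"][:,:,::-1];s=np.load("scene0.npz")["image"][:,:,::-1]
def cr(im,x0,y0,x1,y1,k): return cv2.resize(im[y0:y1,x0:x1],None,fx=k,fy=k,interpolation=cv2.INTER_CUBIC)
cv2.imwrite("pics/c1.png",cr(t,250,150,380,240,6))
cv2.imwrite("pics/c2.png",cr(s,270,140,430,260,5))
a=cr(t,380,150,440,260,5);b=cr(t,190,150,250,260,5)
cv2.imwrite("pics/c3.png",np.hstack([a,b]))
a=cr(s,205,230,305,300,4);b=cr(s,350,130,450,200,4)
cv2.imwrite("pics/c4.png",np.hstack([a,b]))
```

```text
(no output)
```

View pics/c1.png

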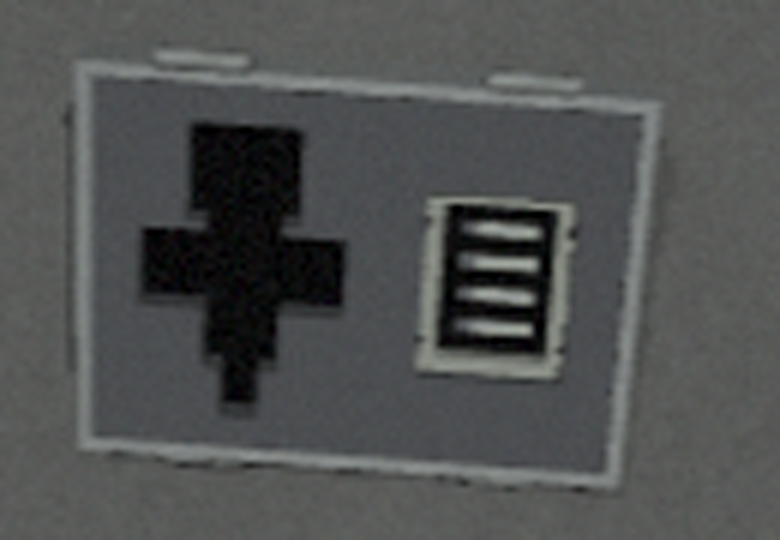

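View pics/c2.png

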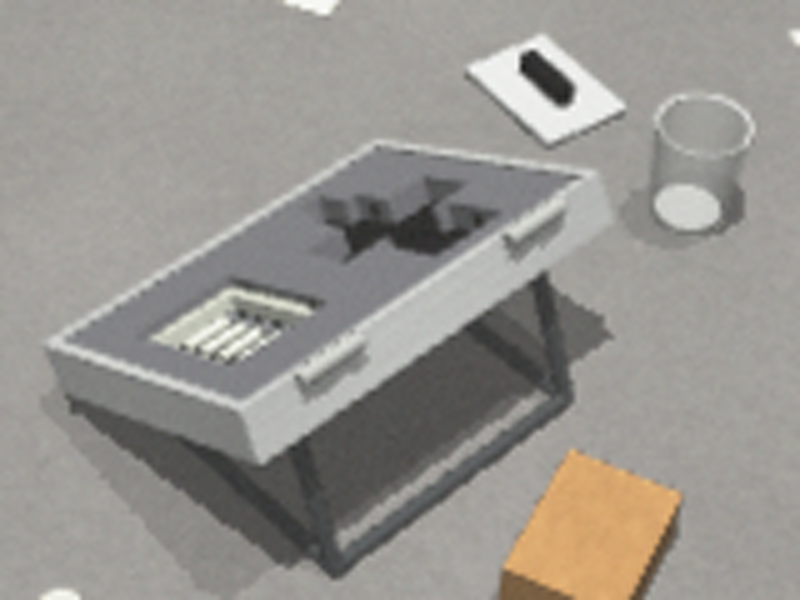

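View pics/c3.png

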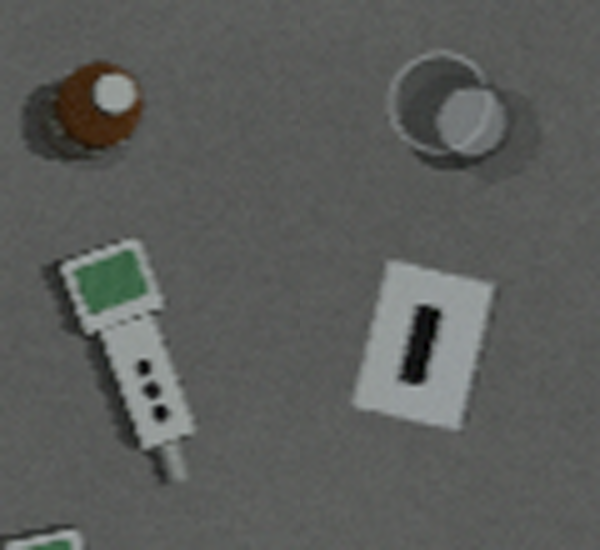

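View pics/c4.png

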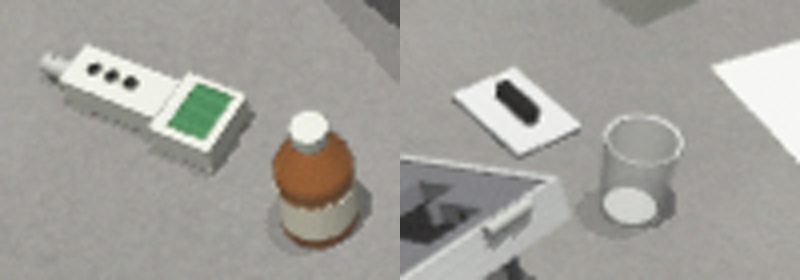

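```bash
cat > h.py <<'E'
import numpy as np,cv2
from scipy.spatial.transform import Rotation as Ro
from scipy.optimize import least_squares
def cam(n,tag="0"):
    d=np.load(f"{n}{tag}.npz");return {k:d[k] for k in d}
def proj(c,X):
    X=np.atleast_2d(X);p=(c["R"]@X.T).T+c["t"];p=(c["K"]@p.T).T;return p[:,:2]/p[:,2:]
def ray(c,uv):
    uv=np.atleast_2d(uv);d=np.linalg.solve(c["K"],np.c_[uv,np.ones(len(uv))].T).T@c["R"]
    return -c["R"].T@c["t"],d/np.linalg.norm(d,axis=1)[:,None]
def onz(c,uv,z):
    o,d=ray(c,uv);return o+d*((z-o[2])/d[:,2])[:,None]
def tri(c1,u1,c2,u2):
    o1,d1=ray(c1,u1);o2,d2=ray(c2,u2);out=[]
    for a,b in zip(d1,d2):
        s=np.linalg.lstsq(np.c_[a,-b],o2-o1,rcond=None)[0];p,q=o1+a*s[0],o2+b*s[1];out.append(np.r_[(p+q)/2,np.linalg.norm(p-q)])
    return np.array(out)
E
python3 - <<'E'
from h import *
T,S=cam("top"),cam("scene")
ct=np.array([[76,62],[662,104],[617,488],[82,450]])/6.+[250,150]-.42
cs=np.array([[605,172],[245,405],[48,345],[375,140]])/5.+[270,140]-.4
print(np.round(tri(T,ct,S,cs),4))
P=tri(T,ct,S,cs)[:,:3]
print([np.linalg.norm(P[i]-P[(i+1)%4]) for i in range(4)])
n=np.cross(P[1]-P[0],P[3]-P[0]);print(n/np.linalg.norm(n))
for W,L in((236,316),(220,300)):
    x,y=W/2e3,L/2e3
    M=np.array([[x,y,.003],[x,-y,.003],[-x,-y,.003],[-x,y,.003]])
    def pose(p): return Ro.from_euler("ZY",[p[3],-np.radians(28)]).as_matrix() if 0 else Ro.from_euler("ZY",[p[3],np.radians(-28)]).as_matrix()
    f=lambda p:np.r_[(proj(T,M@pose(p).T+p[:3])-ct).ravel(),(proj(S,M@pose(p).T+p[:3])-cs).ravel()]
    r=least_squares(f,[.5,0,.2,0]);print(W,r.x,r.cost,np.round(r.fun.reshape(2,4,2),2).tolist())
E
```

```text
[[ 0.6567  0.165   0.1633  0.0063]
 [ 0.634  -0.1509  0.1694  0.0072]
 [ 0.4279 -0.1366  0.0529  0.006 ]
 [ 0.4476  0.1748  0.0547  0.0038]]
[np.float64(0.3168420546461829), np.float64(0.23721067117959216), np.float64(0.31196369449992), np.float64(0.23580708999666145)]
[ 0.45847411 -0.05025567 -0.88728567]
236 [ 0.54288132  0.01312766  0.10726829 -0.06461309] 5.003159128207246 [[[-0.53, -0.5], [-0.89, -0.91], [-0.29, -0.39], [-1.21, -0.4]], [[-1.28, -0.3], [-0.95, 1.27], [-1.28, -0.21], [0.03, -0.26]]]
220 [ 0.54483976  0.01097712  0.11303235 -0.0640042 ] 31.34813357888774 [[[2.3, 1.13], [-2.79, 0.34], [-1.6, -3.18], [1.44, -2.85]], [[-4.38, -0.17], [-0.51, -1.13], [1.54, -1.46], [-0.15, 0.25]]]
```

Run:
```python
from h import *
T,S=cam("top"),cam("scene")
# overlay fitted outline
R=Ro.from_euler("ZY",[-.0646,np.radians(-28)]).as_matrix();p=np.array([.5429,.0131,.1073])
M=np.array([[.118,.158,.003],[.118,-.158,.003],[-.118,-.158,.003],[-.118,.158,.003]])
for c,n,(x0,y0,x1,y1),k in((T,"t",(250,150,380,240),6),(S,"s",(270,160,400,250),6)):
    im=cv2.resize(c["image"][y0:y1,x0:x1,::-1],None,fx=k,fy=k,interpolation=cv2.INTER_CUBIC)
    q=(proj(c,M@R.T+p)-[x0,y0]+.5)*k
    cv2.polylines(im,[np.round(q).astype(int)],True,(0,0,255),1);cv2.imwrite(f"pics/o{n}.png",im)
```

```text
(no output)
```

View pics/ot.png

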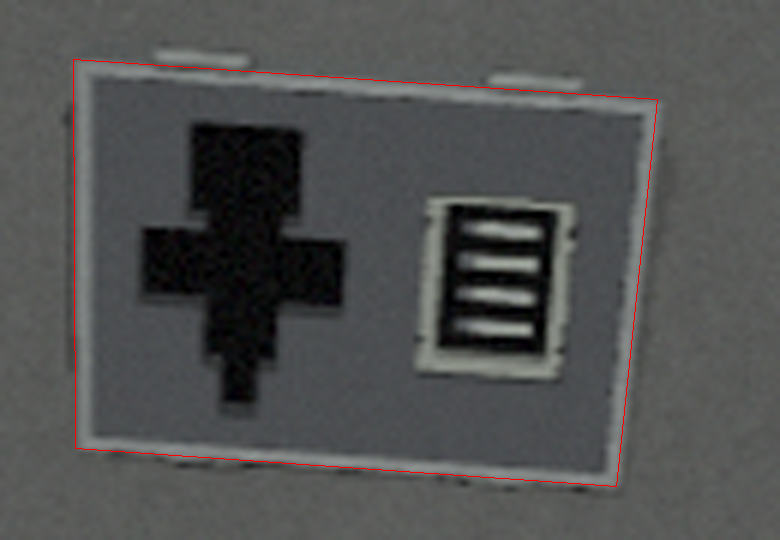

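View pics/os.png

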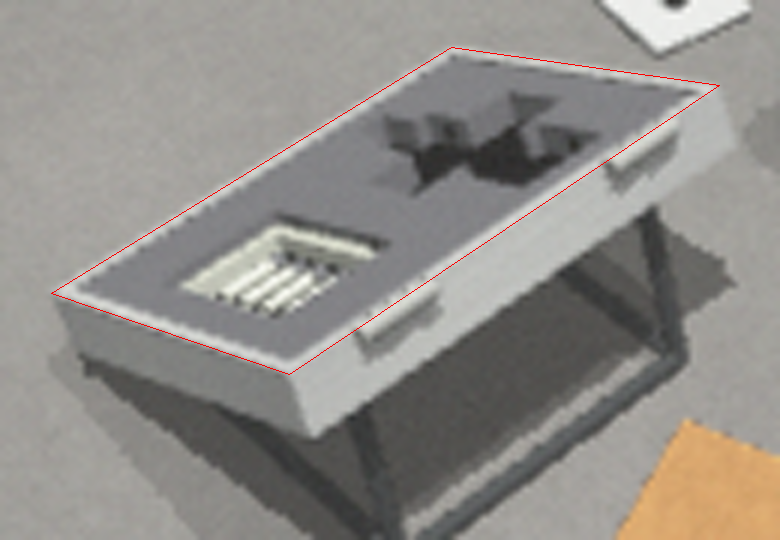

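Run:
```python
from h import *
T,S=cam("top"),cam("scene")
# manual crops c3: left crop origin (380,150) k5; right origin (190,150)
def u(c,o,k): return np.array(c)/k+np.array(o)-.5+.5/k
# plate mask top & scene, white mask
for n,c,box,zc in(("top",T,(195,195,235,245),.008),("scene",S,(355,140,402,175),.008)):
    x0,y0,x1,y1=box;im=cv2.resize(c["image"][y0:y1,x0:x1],None,fx=8,fy=8,interpolation=cv2.INTER_CUBIC);g=im.min(2)
    th=(np.percentile(g,50)+np.percentile(g,98))/2 if n=="scene" else 120
    th,m=cv2.threshold(g,0,255,cv2.THRESH_OTSU);print(n,"th",th)
    cs=max(cv2.findContours(m,cv2.RETR_EXTERNAL,cv2.CHAIN_APPROX_NONE)[0],key=cv2.contourArea)
    ap=cv2.approxPolyDP(cs,16,True)[:,0];uv=ap/8+[x0,y0]-.5+.5/8
    X=onz(c,uv,zc);print(np.round(X,4).tolist(),X[:,:2].mean(0),[round(np.linalg.norm(X[i]-X[i-1]),4) for i in range(len(X))])
    if len(X)==4:
        e=[X[i]-X[i-1] for i in range(4)];print([round(np.degrees(np.arctan2(v[1],v[0])),1) for v in e])
# meter green display + buttons, at z=.034
for n,c,box in(("top",T,(385,190,425,250)),("scene",S,(210,235,275,275))):
    x0,y0,x1,y1=box;im=cv2.resize(c["image"][y0:y1,x0:x1],None,fx=8,fy=8,interpolation=cv2.INTER_CUBIC).astype(int)
    m=((im[...,1]-im[...,0]>30)).astype(np.uint8)
    cs=max(cv2.findContours(m,cv2.RETR_EXTERNAL,cv2.CHAIN_APPROX_NONE)[0],key=cv2.contourArea)
    r=cv2.minAreaRect(cs);uv=np.vstack([cv2.boxPoints(r),r[0]])/8+[x0,y0]-.5+.5/8;print(n,"disp",np.round(onz(c,uv,.034),4).tolist())
    g=im.min(2).astype(np.uint8)
    lo=((g<60)&(im.max(2)-im.min(2)<25)).astype(np.uint8)
    for q in cv2.findContours(lo,cv2.RETR_EXTERNAL,cv2.CHAIN_APPROX_NONE)[0]:
        if 60<cv2.contourArea(q)<600:
            p=q[:,0].mean(0)/8+[x0,y0]-.5+.5/8;print("dot",cv2.contourArea(q),p,onz(c,p,.034)[0].round(4))
    cv2.imwrite(f"pics/m{n}.png",im[...,::-1].astype(np.uint8))
```

```text
top th 115.0
[[0.529, 0.3871, 0.008], [0.4255, 0.4103, 0.008], [0.4069, 0.3338, 0.008], [0.512, 0.3103, 0.008]] [0.46834788 0.36037168] [np.float64(0.0787), np.float64(0.1061), np.float64(0.0787), np.float64(0.1077)]
[np.float64(77.5), np.float64(167.4), np.float64(-103.6), np.float64(-12.6)]
scene th 187.0
[[0.4072, 0.3361, 0.008], [0.5127, 0.3109, 0.008], [0.5305, 0.3864, 0.008], [0.4246, 0.4124, 0.008]] [0.46876228 0.36144022] [np.float64(0.0783), np.float64(0.1084), np.float64(0.0775), np.float64(0.109)]
[np.float64(-102.8), np.float64(-13.4), np.float64(76.7), np.float64(166.2)]
top disp [[0.524, -0.2901, 0.034], [0.5388, -0.3311, 0.034], [0.5076, -0.3418, 0.034], [0.4928, -0.3008, 0.034], [0.5158, -0.3159, 0.034]]
dot 315.0 [411.62284483 232.0387931 ] [ 0.4232 -0.3498  0.034 ]
dot 322.5 [409.93977273 227.61931818] [ 0.4387 -0.344   0.034 ]
dot 264.0 [408.328125   223.01339286] [ 0.455  -0.3385  0.034 ]
scene disp [[0.5089, -0.3408, 0.034], [0.4903, -0.293, 0.034], [0.5254, -0.2887, 0.034], [0.5429, -0.336, 0.034], [0.5171, -0.3149, 0.034]]
dot 155.0 [236.92857143 250.14285714] [ 0.4554 -0.3368  0.034 ]
dot 101.5 [232.29107143 248.40892857] [ 0.4393 -0.343   0.034 ]
dot 116.0 [227.90625  246.609375] [ 0.4235 -0.3486  0.034 ]
```

View pics/mtop.png

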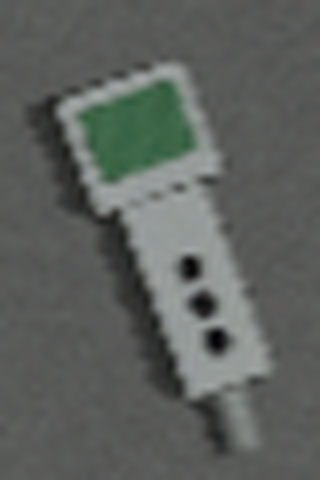

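View pics/mscene.png

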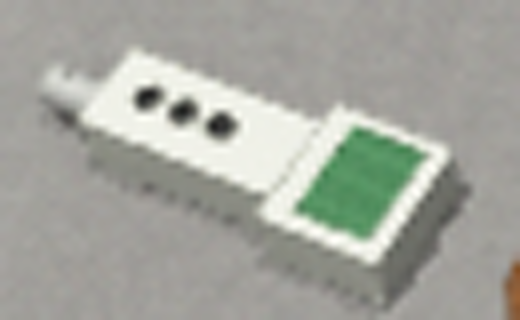

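Run:
```python
from h import *
T,S=cam("top"),cam("scene")
ax=np.array([np.cos(np.radians(20)),np.sin(np.radians(20))]);ay=np.array([-ax[1],ax[0]])
C=np.array([.4624,-.3351])
for n,c,box,th in(("top",T,(385,190,425,250),110),("scene",S,(210,235,275,275),200)):
    x0,y0,x1,y1=box;im=cv2.resize(c["image"][y0:y1,x0:x1],None,fx=8,fy=8,interpolation=cv2.INTER_CUBIC)
    m=((im.max(2)>th)|(im[...,1].astype(int)-im[...,0]>25)).astype(np.uint8)
    m=cv2.morphologyEx(m,cv2.MORPH_CLOSE,np.ones((9,9)))
    cs=max(cv2.findContours(m,cv2.RETR_EXTERNAL,cv2.CHAIN_APPROX_NONE)[0],key=cv2.contourArea)[:,0]
    X=onz(c,cs/8+[x0,y0]-.5+.5/8,.034)[:,:2]-C;a=X@ax*1e3;b=X@ay*1e3
    print(n,"a range",a.min().round(1),a.max().round(1))
    for lo,hi in((-55,-45),(-30,-10),(0,20),(38,50),(55,75)):
        s=(a>lo)&(a<hi);p=b[s];print(lo,hi,"b",np.median(p[p<0]).round(1),np.median(p[p>0]).round(1))
    for lo,hi in((-12,12),(22,27),(-27,-22)):
        s=(b>lo)&(b<hi);p=a[s];print("along",lo,hi,np.median(p[p<0]).round(1) if (p<0).any() else None,np.sort(p[p>0])[[0,-1]].round(1),np.median(p[p>60]).round(1))
    cv2.drawContours(im,[cs[:,None]],-1,(255,0,0),1);cv2.imwrite(f"pics/mm{n}.png",im[...,::-1])
```

```text
top a range -91.8 82.3
-55 -45 b -20.4 19.1
-30 -10 b -20.2 19.0
0 20 b -20.3 19.2
38 50 b -30.4 29.3
55 75 b -30.4 29.3
along -12 12 -75.7 [80.  82.3] 80.9
along 22 27 None [27.2 81.2] 80.7
along -27 -22 None [26.6 81. ] 80.7
scene a range -83.5 83.7
-55 -45 b -20.0 18.5
-30 -10 b -20.0 18.5
0 20 b -20.1 18.6
38 50 b -29.9 29.0
55 75 b -30.0 28.7
along -12 12 -71.2 [82.6 83.7] 83.1
along 22 27 None [29.6 83.5] 83.0
along -27 -22 None [29.3 83.3] 83.1
```

View pics/mmtop.png

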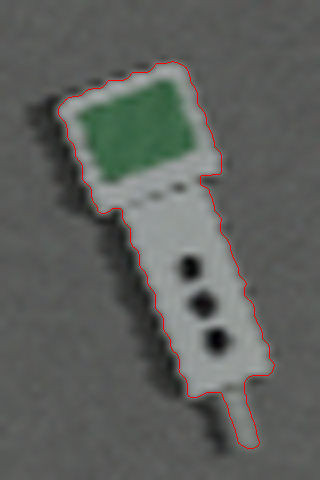

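View pics/mmscene.png

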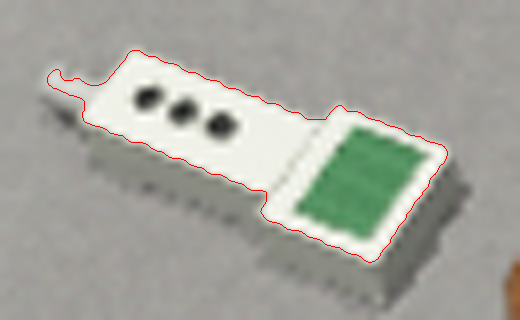

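Run:
```python
from h import *
T,S=cam("top"),cam("scene")
R=Ro.from_euler("ZY",[-.0646,np.radians(-28)]).as_matrix();p=np.array([.5429,.0131,.1073])
# rectified: x up -> rows; 2.4px/mm ; view as seen from robot: col = -y
k=2.4;W,H=330,250
c4=np.array([[.12,.16],[.12,-.16],[-.12,-.16],[-.12,.16]])
dst=np.array([[(165-y*1e3)*k,(125-x*1e3)*k] for x,y in c4],np.float32)
for n,c in(("t",T),("s",S)):
    src=proj(c,np.c_[c4,np.zeros(4)]@R.T+p).astype(np.float32)
    Hm=cv2.getPerspectiveTransform(src,dst);im=cv2.warpPerspective(c["image"],Hm,(int(W*k),int(H*k)),flags=cv2.INTER_CUBIC)
    cv2.imwrite(f"pics/r{n}.png",im[...,::-1])
```

```text
(no output)
```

View pics/rt.png

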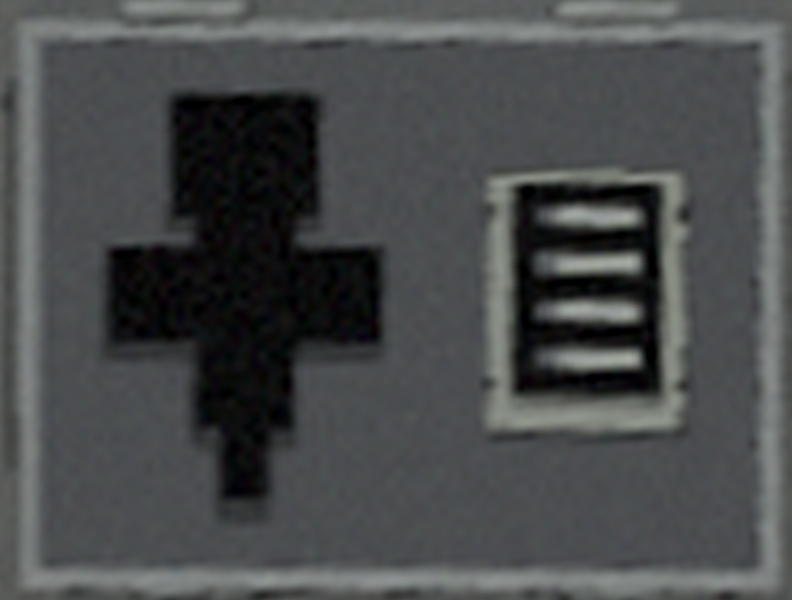

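View pics/rs.png

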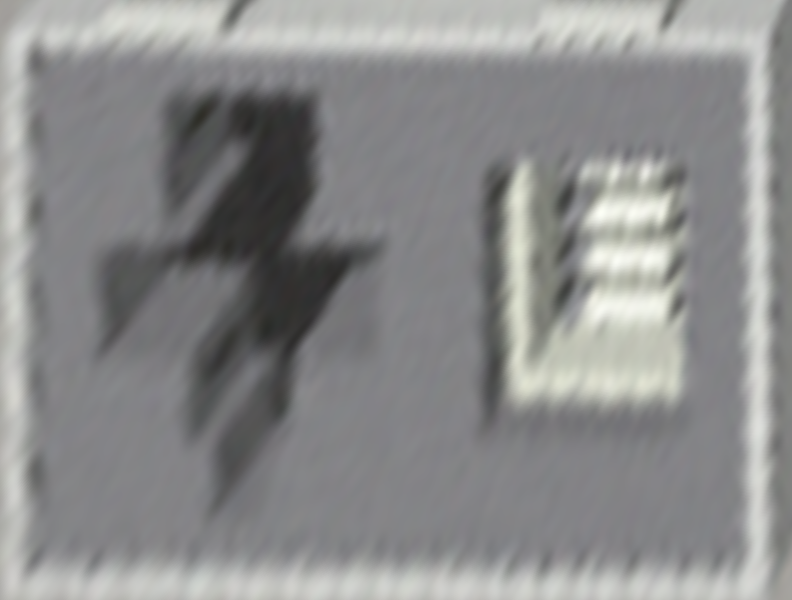

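```bash
cat > rect.py <<'E'
from h import *
T,S=cam("top"),cam("scene")
R=Ro.from_euler("ZY",[-.0646,np.radians(-28)]).as_matrix();p=np.array([.5429,.0131,.1073])
k=4;W,H=330,260
c4=np.array([[.12,.16],[.12,-.16],[-.12,-.16],[-.12,.16]])
dst=np.array([[(165-y*1e3)*k,(130-x*1e3)*k] for x,y in c4],np.float32)
im={};Hs={}
for n,c in(("t",T),("s",S)):
    src=proj(c,np.c_[c4,np.zeros(4)]@R.T+p).astype(np.float32)
    Hs[n]=cv2.getPerspectiveTransform(src,dst)
    im[n]=cv2.GaussianBlur(cv2.warpPerspective(c["image"],Hs[n],(W*k,H*k),flags=cv2.INTER_CUBIC).mean(2).astype(np.float32),(0,0),2)
def prof(n,axis,a0,a1,b0,b1):
    # axis 'x': profile along x (mm) averaged over y in [b0,b1]; 
    g=im[n]
    if axis=="x":
        sub=g[int((130-a1)*k):int((130-a0)*k),int((165-b1)*k):int((165-b0)*k)].mean(1);pos=a1-np.arange(len(sub))/k
    else:
        sub=g[int((130-b1)*k):int((130-b0)*k),int((165-a1)*k):int((165-a0)*k)].mean(0);pos=a1-np.arange(len(sub))/k
    d=np.gradient(sub)*k;i=[j for j in range(1,len(d)-1) if abs(d[j])>abs(d[j-1]) and abs(d[j])>=abs(d[j+1]) and abs(d[j])>1.5]
    return [(round(float(pos[j]),1),round(float(d[j]),1)) for j in i]
E
python3 - <<'E'
from rect import *
for n in"ts":
    print(n)
    for nm,a in {"top rimL":("x",100,126,20,50),"top rimM":("x",100,126,-40,40),"top rimR":("x",100,126,-140,-110),
     "bot rim L":("x",-128,-100,60,140),"bot rim R":("x",-128,-100,-140,-60),
     "left rim U":("y",140,165,40,90),"left rim D":("y",140,165,-90,-40),"right rim U":("y",-165,-140,40,90),"right D":("y",-165,-140,-90,-40),
     "head top":("x",75,100,45,85),"head y":("y",25,105,45,80),"relief y":("y",-5,130,-15,15),"probe y":("y",40,90,-85,-70),"probe bottom":("x",-105,-70,60,70),"body y":("y",35,95,-55,-40),
     "plate y":("y",-135,-20,-30,-10),"plate y up":("y",-135,-20,20,35),"plate x":("x",-70,70,-110,-105),"plate x mid":("x",-70,70,-90,-60)}.items():
        print(nm,prof(n,*a))
E
```

```text
t
top rimL [(116.0, 10.1), (109.0, -18.8), (104.5, 5.7)]
top rimM [(116.0, 10.3), (108.8, -16.9), (104.5, 3.0)]
top rimR [(125.2, 3.0), (120.0, -3.2), (115.5, 9.4), (108.8, -14.7)]
bot rim L [(-112.2, 10.6), (-120.0, -9.6)]
bot rim R [(-113.0, 11.4), (-120.8, -10.2), (-127.5, 3.5)]
left rim U [(163.2, -7.1), (157.8, 11.0), (148.2, -8.7)]
left rim D [(163.8, -3.7), (157.0, 9.9), (148.8, -9.1)]
right rim U [(-152.0, 10.5), (-160.0, -9.3)]
right D [(-151.8, 9.9), (-160.0, -8.8)]
head top [(85.8, -17.2), (80.5, 2.3)]
head y [(94.2, -12.1), (69.5, 1.5), (64.8, -1.8), (37.2, -2.7), (32.5, 15.1)]
relief y [(120.8, -11.1), (99.0, -1.5), (44.8, -2.4), (41.0, 1.6), (34.5, 1.6), (29.5, -1.5), (24.0, 1.6), (11.2, -2.9), (6.2, 14.5)]
probe y [(74.8, -9.8), (72.5, -8.5), (68.2, -1.8), (57.2, 4.0), (53.8, 9.2)]
probe bottom [(-77.8, -2.2), (-82.5, 11.3), (-93.2, 5.2)]
body y [(85.8, -9.5), (83.0, -8.6), (77.0, 1.6), (42.2, 11.6), (38.2, 2.3)]
plate y [(-39.0, 10.1), (-47.0, -18.8), (-49.0, -18.8), (-57.2, 5.6), (-66.5, 4.5), (-70.8, 2.5), (-102.0, -12.0), (-110.0, 26.8), (-118.8, -10.6)]
plate y up
[... 1481 characters left out ...]
]
plate y [(-36.5, -8.3), (-46.8, 19.4), (-54.5, -12.7), (-64.0, 6.1), (-69.5, -2.2), (-73.8, 3.4), (-83.5, -2.4), (-87.5, 2.7), (-100.8, 1.5), (-119.2, -12.1)]
plate y up [(-36.2, -9.2), (-45.8, 19.1), (-55.0, -13.2), (-65.8, -4.3), (-75.8, 10.1), (-81.0, 10.2), (-91.0, -3.8), (-95.0, 5.4), (-99.0, -3.0), (-103.5, -5.3), (-107.5, 4.4), (-112.2, -11.2), (-118.8, 4.3), (-123.2, -4.3)]
plate x [(57.5, 12.6), (51.2, -9.7), (42.8, 13.7), (32.2, -14.0), (24.0, 13.9), (13.0, -10.7), (3.2, 10.8), (-8.0, -6.7), (-30.0, 3.9), (-39.5, -9.9), (-59.0, 1.6)]
plate x mid [(57.5, 4.3), (49.5, -5.8), (39.0, 6.0), (30.5, -6.0), (21.8, 4.8), (11.5, -5.8), (2.0, 5.4), (-15.0, 1.6), (-29.5, 3.3), (-40.8, -9.0)]
```

```bash
cat > fit.py <<'E'
from rect import *
# (cam, kind, local func, axis, measured, at other coord)
obs=[("t","i",(118,0,3),"x",115.9),("t","i",(-118,100,3),"x",-120.0),("t","i",(-118,-100,3),"x",-120.8),
("t","i",(65,158,3),"y",157.8),("t","i",(-65,158,3),"y",157.),("t","i",(65,-158,3),"y",-160.),("t","i",(-65,-158,3),"y",-160.),
("s","i",(110,35,3),"x",103.5),("s","i",(110,-125,3),"x",103.),("s","i",(-118,100,3),"x",-125.5),("s","i",(-118,-100,3),"x",-126.5),
("s","i",(65,158,3),"y",163.5),("s","i",(-65,158,3),"y",163.5),("s","i",(65,-158,3),"y",-154.8),("s","i",(-65,-158,3),"y",-155.),
("s","i",(65,-150,3),"y",-146.8),("s","i",(-65,-150,3),"y",-146.5),
("t","m",(86.5,0,0),"x",85.8),("t","m",(57,31.5,0),"y",94.2),("t","m",(57,-31.5,0),"y",32.5),("t","m",(0,58,0),"y",120.8),("t","m",(0,-58,0),"y",6.2),
("s","m",(86.5,0,0),"x",86.),("s","m",(57,31.5,0),"y",96.5),("s","m",(57,-31.5,0),"y",33.5),("s","m",(0,58,0),"y",122.5),("s","m",(0,-58,0),"y",7.2),
("t","p",(56.5,0,0),"x",54.),("t","p",(-56.5,0,-8),"x",-53.8),("t","p",(-20,41.5,-4),"y",-39.3),("t","p",(-20,-41.5,-4),"y",-118.8),
("s","p",(56.5,0,0),"x",57.5),("s","p",(0,41.5,0),"y",-36.4),("s","p",(-20,-41.5,0),"y",-119.2)]
def fr(q): return Ro.from_euler("ZY",[q[3],np.radians(-28)+q[8]]).as_matrix(),q[:3]
def f(q,full=False):
    Rq,pq=fr(q);o=[]
    for c,kd,l,a,m in obs:
        l=np.array(l,float)
        if kd=="m":l[:2]+=q[4:6]*1e3
        if kd=="p":l[:2]+=q[6:8]*1e3
        uv=proj(T if c=="t" else S,Rq@l/1e3+pq)
        d=q[9:11] if c=="t" else q[11:13]
        uv=uv+d
        r=cv2.perspectiveTransform(uv[None].astype(np.float64),Hs[c])[0,0]
        v=(130-r[1]/k) if a=="x" else 165-r[0]/k
        w=.6 if (c=="s" and a=="x") else 1
        o.append((v-m)*w)
    o=np.array(o)
    return o if full else np.r_[o,q[8]/.003,q[9:]/SP]
if __name__=="__main__":
    for SP in(.01,.7):
        globals()["SP"]=SP
        r=least_squares(f,np.r_[p,-.0646,0,.065,0,-.077,0,0,0,0,0],x_scale=[.01]*3+[.01]*6+[.1]*4)
        print(np.round(r.x,4));res=f(r.x,True)
        print([(o[0],o[1],o[3],round(v,1)) for o,v in zip(obs,res)])
        Rq,pq=fr(r.x)
        for nm,i in(("meter",4),("plate",6)): print(nm,Rq@np.r_[r.x[i:i+2],0]+pq)
E
python3 fit.py
```

```text
[ 5.423e-01  1.230e-02  1.079e-01 -6.540e-02  1.000e-04  6.450e-02
 -5.000e-04 -7.810e-02 -0.000e+00  1.200e-03  1.000e-03  1.500e-03
 -3.000e-04]
[('t', 'i', 'x', np.float64(0.7)), ('t', 'i', 'x', np.float64(-0.1)), ('t', 'i', 'x', np.float64(0.5)), ('t', 'i', 'y', np.float64(-0.0)), ('t', 'i', 'y', np.float64(0.9)), ('t', 'i', 'y', np.float64(0.7)), ('t', 'i', 'y', np.float64(0.8)), ('s', 'i', 'x', np.float64(-0.4)), ('s', 'i', 'x', np.float64(-0.2)), ('s', 'i', 'x', np.float64(-0.7)), ('s', 'i', 'x', np.float64(-0.3)), ('s', 'i', 'y', np.float64(-0.5)), ('s', 'i', 'y', np.float64(-0.5)), ('s', 'i', 'y', np.float64(-0.4)), ('s', 'i', 'y', np.float64(-0.1)), ('s', 'i', 'y', np.float64(-0.3)), ('s', 'i', 'y', np.float64(-0.5)), ('t', 'm', 'x', np.float64(0.4)), ('t', 'm', 'y', np.float64(1.0)), ('t', 'm', 'y', np.float64(-0.4)), ('t', 'm', 'y', np.float64(0.9)), ('t', 'm', 'y', np.float64(-0.6)), ('s', 'm', 'x', np.float64(-0.6)), ('s', 'm', 'y', np.float64(-0.3)), ('s', 'm', 'y', np.float64(-0.4)), ('s', 'm', 'y', np.float64(0.3)), ('s', 'm', 'y', np.float64(-0.6)), ('t', 'p', 'x', 
[... 1017 characters left out ...]
'i', 'y', np.float64(-0.1)), ('t', 'm', 'x', np.float64(-0.0)), ('t', 'm', 'y', np.float64(0.6)), ('t', 'm', 'y', np.float64(-0.6)), ('t', 'm', 'y', np.float64(0.5)), ('t', 'm', 'y', np.float64(-0.8)), ('s', 'm', 'x', np.float64(0.1)), ('s', 'm', 'y', np.float64(-0.0)), ('s', 'm', 'y', np.float64(-0.0)), ('s', 'm', 'y', np.float64(0.6)), ('s', 'm', 'y', np.float64(-0.2)), ('t', 'p', 'x', np.float64(1.1)), ('t', 'p', 'x', np.float64(-0.3)), ('t', 'p', 'y', np.float64(1.5)), ('t', 'p', 'y', np.float64(-1.7)), ('s', 'p', 'x', np.float64(-1.3)), ('s', 'p', 'y', np.float64(0.2)), ('s', 'p', 'y', np.float64(0.0))]
meter [0.54677491 0.0770488  0.10648105]
plate [ 0.53695816 -0.06530064  0.1062018 ]
```

```bash
cat > plan.py <<'E'
from h import *
from workcell import env
RI=Ro.from_euler("ZY",[-.0653,np.radians(-28)]).as_matrix()
MS=np.array([.5467,.0768,.1072]);PS=np.array([.5368,-.0655,.1070])
def cur():
    s=env.state();return s["tool_pos"],Ro.from_rotvec(s["eef_rot"]).as_matrix(),s
def toolR(xdir,zdir):
    z=np.array(zdir,float);z/=np.linalg.norm(z);x=np.array(xdir,float);x-=z*(x@z);x/=np.linalg.norm(x);return np.c_[x,np.cross(z,x),z]
def rows(pos,R,n,dec=1,start=None):
    P,Q=start if start else cur()[:2]
    out=[]
    for i in range(n):
        m=n-i
        d=Q.T@(pos-P)*100/m;w=Ro.from_matrix(Q.T@R).as_rotvec(degrees=True)/m
        d=np.round(d,dec);w=np.round(w,dec)
        out.append([*d.tolist(),*w.tolist()])
        P=P+Q@d/100;Q=Q@Ro.from_rotvec(w,degrees=True).as_matrix()
    for o in out:print(o)
    print("end",P.round(4),"err mm",((P-pos)*1e3).round(1),"ang",np.degrees(np.linalg.norm(Ro.from_matrix(Q.T@R).as_rotvec())).round(2))
    return P,Q
E
python3 - <<'E'
from plan import *
P,Q,s=cur();print(P,Q.round(3))
a=np.radians(-13)
R=toolR([np.cos(a),np.sin(a),0],[0,0,-1]);R2=toolR([-np.cos(a),-np.sin(a),0],[0,0,-1])
for r in(R,R2):print(np.degrees(Ro.from_matrix(Q.T@r).as_rotvec()))
E
```

```text
[0.22877851 0.52692699 0.21373428] [[-0.917  0.398 -0.001]
 [ 0.398  0.917 -0.001]
 [ 0.    -0.002 -1.   ]]
[-4.16008263e-02  1.33922667e-01  1.69522628e+02]
[ -0.09027477  -0.02804234 -10.47731473]
```

Run:
```python
from plan import *
a=np.radians(-13);R=toolR([-np.cos(a),-np.sin(a),0],[0,0,-1])
rows(np.array([.4686,.3609,.07]),R,8)
```

```text
[-3.6, -0.7, 1.8, -0.0, -0.0, -1.3]
[-3.6, -0.8, 1.8, -0.0, -0.0, -1.3]
[-3.5, -0.9, 1.8, -0.0, -0.0, -1.3]
[-3.5, -0.9, 1.8, -0.0, -0.0, -1.3]
[-3.5, -1.0, 1.8, -0.0, -0.0, -1.3]
[-3.5, -1.1, 1.8, -0.0, -0.0, -1.3]
[-3.4, -1.2, 1.8, -0.0, -0.0, -1.3]
[-3.4, -1.3, 1.8, -0.1, -0.0, -1.4]
end [0.4682 0.3609 0.0697] err mm [-0.4 -0.  -0.3] ang 0.04
```

Call:
play_rows(
  moves=[
    [-1, -3.6, -0.7, 1.8, 0, 0, -1.3],
    [-1, -3.6, -0.8, 1.8, 0, 0, -1.3],
    [-1, -3.5, -0.9, 1.8, 0, 0, -1.3],
    [-1, -3.5, -0.9, 1.8, 0, 0, -1.3],
    [-1, -3.5, -1.0, 1.8, 0, 0, -1.3],
    [-1, -3.5, -1.1, 1.8, 0, 0, -1.3],
    [-1, -3.4, -1.2, 1.8, 0, 0, -1.3],
    [-1, -3.4, -1.3, 1.8, 0, 0, -1.4],
  ],
  force=40,
)

```text
clock: 1.1
tool_pos: [0.4692, 0.3606, 0.0696]
eef_rot: [-0.354, -3.121, 0.001]
contact_force: [0.2, 0.2, 0.4]
opening: 1.003
```

Call:
play_rows(
  moves=[
    [-1, 0, 0, 0, 0, 0, 0],
    [-1, 0, 0, 0, 0, 0, 0],
  ],
)

```text
clock: 1.35
tool_pos: [0.4681, 0.3619, 0.0706]
eef_rot: [-0.355, -3.121, -0.0]
contact_force: [-0.4, 0.8, 0.5]
opening: 1.0
```

```bash
cat > shot.py <<'E'
import sys
from h import *
from workcell import env
tag=sys.argv[1]
for n in("top","scene"):
    c=env.read_camera(n);np.savez(f"{n}{tag}.npz",**c)
args=list(map(int,sys.argv[2:]))
ims=[]
for n,(x,y) in(("top",args[:2]),("scene",args[2:4])):
    c=np.load(f"{n}{tag}.npz")["image"];w=args[4]
    ims.append(cv2.resize(c[max(y-w,0):y+w,max(x-w,0):x+w,::-1],(396,396),interpolation=cv2.INTER_CUBIC))
cv2.imwrite(f"pics/s{tag}.png",np.hstack(ims))
E
python3 shot.py 1 214 219 378 157 45
python3 - <<'E'
from plan import *
P,Q,s=cur();print(P,s["eef_rot"],s["clock"],s["contact_force"],s["joint_pos"])
a=np.radians(-13);R=toolR([-np.cos(a),-np.sin(a),0],[0,0,-1])
print(Q.T@(np.array([.4686,.3609,.0095])-P)*100)
E
```

```text
[0.46810264 0.36243382 0.07120281] [3.53409615e-01 3.12118635e+00 9.78428674e-04] 1.45 [-0.00286203  0.41700402 -0.00788369] [ 4.54754098e-01  3.49039925e-01  1.66820058e+00  3.07357076e-04
  1.12362795e+00 -8.90676938e-01]
[-0.08037383 -0.14251793  6.17021889]
```

View pics/s1.png

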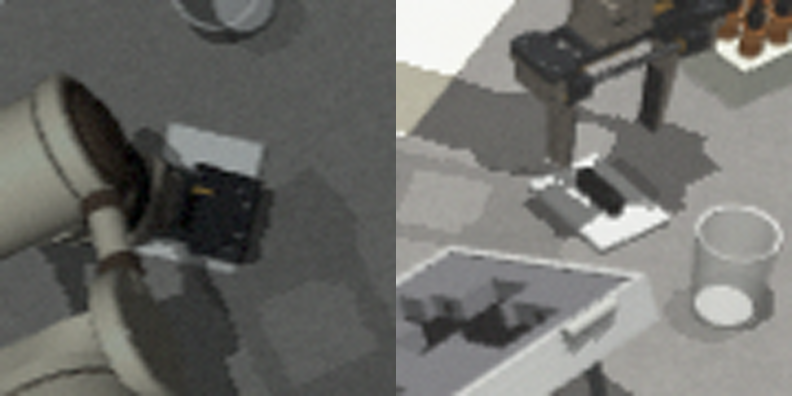

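Call:
play_rows(
  moves=[
    [-1, 0, -0.1, 2.5, 0, 0, 0],
    [-1, 0, 0, 2.0, 0, 0, 0],
    [-1, 0, 0, 1.0, 0, 0, 0],
    [-1, 0, 0, 0.3, 0, 0, 0],
    [-1, 0, 0, 0, 0, 0, 0],
    [-1, 0, 0, 0, 0, 0, 0],
  ],
)

```text
clock: 2.2
tool_pos: [0.4691, 0.3609, 0.0134]
eef_rot: [0.355, 3.12, 0.001]
contact_force: [-0.5, -0.5, 0.2]
opening: 0.999
```

```bash
python3 shot.py 2 214 219 378 157 40
python3 - <<'E'
from plan import *
for i in range(3):
    P,Q,s=cur();print(P,s["contact_force"]); env.read_camera("top")
E
```

```text
[0.4689298  0.36075728 0.01326119] [-0.34410186  0.08706937 -0.32843233]
[0.46882278 0.36070003 0.01315525] [-0.40302319 -0.33487587 -0.35869703]
[0.46871299 0.360677   0.0130098 ] [-0.46156645  0.74726822  0.73220316]
```

View pics/s2.png

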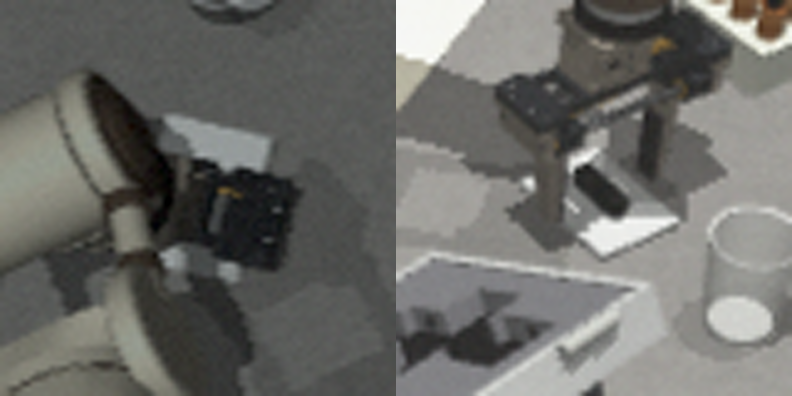

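Call:
play_rows(
  moves=[
    [-1, 0, 0, 0.3, 0, 0, 0],
    [1, 0, 0, 0, 0, 0, 0],
    [1, 0, 0, 0, 0, 0, 0],
    [1, 0, 0, 0, 0, 0, 0],
    [1, 0, 0, 0, 0, 0, 0],
    [1, 0, 0, 0, 0, 0, 0],
    [1, 0, 0, 0, 0, 0, 0],
  ],
  force=40,
)

```text
clock: 3.32
tool_pos: [0.4684, 0.3605, 0.0096]
eef_rot: [-0.355, -3.121, 0.0]
contact_force: [-0.3, 0.3, 1.3]
opening: 0.369
```

Call:
play_rows(
  moves=[
    [1, 0, 0, 0, 0, 0, 0],
    [1, 0, 0, 0, 0, 0, 0],
    [1, 0, 0, 0, 0, 0, 0],
    [1, 0, 0, 0, 0, 0, 0],
  ],
)

```text
clock: 3.82
tool_pos: [0.4685, 0.3606, 0.0096]
eef_rot: [0.355, 3.121, 0.0]
contact_force: [0.9, 1.1, 0.2]
opening: 0.153
```

Run:
```python
from plan import *
P,Q,s=cur();print(s["contact_force"],RI[:,2])
R=toolR(-RI[:,0],-RI[:,2]);st=(P+[0,0,.2],Q)
rows(PS+RI[:,2]*.08,R,12,start=st)
```

```text
[0.85317503 1.05608618 0.1569547 ] [-0.46847098  0.03063471  0.88294759]
[-1.0, -3.4, 0.3, -0.2, -2.3, -0.8]
[-1.0, -3.4, 0.3, -0.2, -2.3, -0.8]
[-0.9, -3.4, 0.3, -0.2, -2.3, -0.7]
[-0.9, -3.4, 0.3, -0.2, -2.3, -0.8]
[-0.8, -3.4, 0.4, -0.2, -2.3, -0.7]
[-0.8, -3.5, 0.4, -0.2, -2.3, -0.8]
[-0.7, -3.5, 0.4, -0.2, -2.4, -0.7]
[-0.6, -3.5, 0.4, -0.2, -2.3, -0.8]
[-0.6, -3.5, 0.4, -0.2, -2.4, -0.7]
[-0.5, -3.5, 0.5, -0.1, -2.3, -0.8]
[-0.4, -3.4, 0.4, -0.2, -2.4, -0.7]
[-0.4, -3.5, 0.5, -0.1, -2.3, -0.8]
end [ 0.4996 -0.0632  0.1777] err mm [ 0.3 -0.2  0.1] ang 0.04
```

Call:
play_rows(
  moves=[
    [1, 0, 0, -2, 0, 0, 0],
    [1, 0, 0, -4, 0, 0, 0],
    [1, 0, 0, -5, 0, 0, 0],
    [1, 0, 0, -5, 0, 0, 0],
    [1, 0, 0, -4, 0, 0, 0],
  ],
)

```text
clock: 4.45
tool_pos: [0.4688, 0.3608, 0.2135]
eef_rot: [0.355, 3.119, 0.003]
contact_force: [0.4, 0.4, -1.4]
opening: 0.15
```

Call:
play_rows(
  moves=[
    [1, -1.0, -3.4, 0.3, -0.2, -2.3, -0.8],
    [1, -1.0, -3.4, 0.3, -0.2, -2.3, -0.8],
    [1, -0.9, -3.4, 0.3, -0.2, -2.3, -0.7],
    [1, -0.9, -3.4, 0.3, -0.2, -2.3, -0.8],
    [1, -0.8, -3.4, 0.4, -0.2, -2.3, -0.7],
    [1, -0.8, -3.5, 0.4, -0.2, -2.3, -0.8],
    [1, -0.7, -3.5, 0.4, -0.2, -2.4, -0.7],
    [1, -0.6, -3.5, 0.4, -0.2, -2.3, -0.8],
  ],
)

```text
clock: 5.45
tool_pos: [0.4888, 0.0764, 0.1895]
eef_rot: [0.166, 2.81, -0.013]
contact_force: [0.6, 0.3, -0.2]
opening: 0.147
```

Call:
play_rows(
  moves=[
    [1, -0.6, -3.5, 0.4, -0.2, -2.4, -0.7],
    [1, -0.5, -3.5, 0.5, -0.1, -2.3, -0.8],
    [1, -0.4, -3.4, 0.4, -0.2, -2.4, -0.7],
    [1, -0.4, -3.5, 0.5, -0.1, -2.3, -0.8],
    [1, 0, 0, 0, 0, 0, 0],
    [1, 0, 0, 0, 0, 0, 0],
  ],
)

```text
clock: 6.2
tool_pos: [0.4996, -0.0628, 0.1784]
eef_rot: [0.086, 2.652, -0.022]
contact_force: [-0.6, 0.6, -1.7]
opening: 0.146
```

```bash
python3 shot.py 3 333 200 315 200 50
python3 - <<'E'
from plan import *
P,Q,s=cur();print(P,s["contact_force"],s["opening"],s["joint_pos"])
R=toolR(-RI[:,0],-RI[:,2])
print("slot frame mm",RI.T@(P-PS)*1e3,"rot err",Ro.from_matrix(Q.T@R).as_rotvec(degrees=True))
E
```

```text
[ 0.49982485 -0.06221251  0.17825419] [ 0.63801325  0.85406801 -2.55686514] 0.14739647087208466 [-0.49572098 -0.41035123  2.26051912  0.26185149  0.8588248  -2.13103434]
slot frame mm [ 0.68486468  0.86771795 80.33620998] rot err [ 0.01218304 -0.01523597  0.09694659]
```

View pics/s3.png

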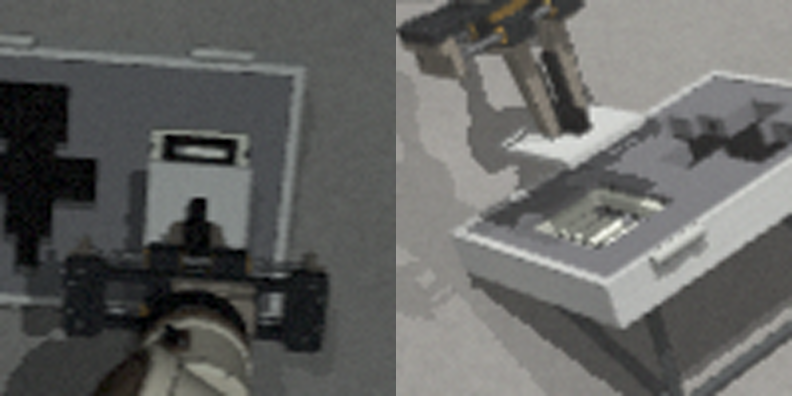

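Call:
play_rows(
  moves=[
    [1, 0, 0, 2.5, 0, 0, 0],
    [1, 0.05, -0.1, 2.0, 0, 0, 0],
    [1, 0, 0, 1.0, 0, 0, 0],
    [1, 0, 0, 0.5, 0, 0, 0],
    [1, 0, 0, 0, 0, 0, 0],
    [1, 0, 0, 0, 0, 0, 0],
  ],
)

```text
clock: 7.05
tool_pos: [0.5275, -0.0662, 0.1252]
eef_rot: [0.086, 2.651, -0.023]
contact_force: [0.8, -0.3, -1.8]
opening: 0.149
```

```bash
cat > ov.py <<'E'
# overlay predicted outlines: plate in hand (red), slot (green)
import sys
from plan import *
tag=sys.argv[1];kind=sys.argv[2];off=float(sys.argv[3]);cx=list(map(int,sys.argv[4:8]));w=int(sys.argv[8])
P,Q,s=cur()
SL=PS if kind=="p" else MS
print("slot mm",(RI.T@(P-SL)*1e3).round(1),"rot",Ro.from_matrix(Q.T@toolR(-RI[:,0],-RI[:,2])).as_rotvec(degrees=True).round(2),"F",s["contact_force"].round(1),"along n",(s["contact_force"]@RI[:,2]).round(1),"open",round(s["opening"],3),"t",s["clock"])
G=np.c_[-Q[:,0],Q[:,1],-Q[:,2]]  # item axes
C=P-G[:,2]*off
if kind=="p":
    part=[np.array([[55,40,4],[55,-40,4],[-55,-40,4],[-55,40,4]])];slot=np.array([[56.5,41.5],[56.5,-41.5],[-56.5,-41.5],[-56.5,41.5]])
else:
    a=np.array([[85,30],[85,-30],[30,-30],[30,-20],[-60,-20],[-60,20],[30,20],[30,30]]);part=[np.c_[a,np.full(8,17)]]
    slot=np.array([[86.5,31.5],[86.5,-31.5],[28.5,-31.5],[28.5,-21.5],[23,-21.5],[23,-58],[-25,-58],[-25,-21.5],[-61.5,-21.5],[-61.5,-11],[-91.5,-11],[-91.5,11],[-61.5,11],[-61.5,21.5],[-25,21.5],[-25,58],[23,58],[23,21.5],[28.5,21.5],[28.5,31.5]])
ims=[]
for n,(x,y) in(("top",cx[:2]),("scene",cx[2:])):
    c=env.read_camera(n);np.savez(f"{n}{tag}.npz",**c);k=396/(2*w)
    im=cv2.resize(c["image"][y-w:y+w,x-w:x+w,::-1],(396,396),interpolation=cv2.INTER_CUBIC)
    for q,col in[(a/1e3@G.T+C,(0,0,255)) for a in part]+[(np.c_[slot,0*slot[:,0]]/1e3@RI.T+SL,(0,255,0))]:
        cv2.polylines(im,[np.round((proj(c,q)-[x-w,y-w]+.5)*k).astype(int)],True,col,1)
    ims.append(im)
cv2.imwrite(f"pics/v{tag}.png",np.hstack(ims))
E
python3 ov.py 4 p 0.0056 330 200 315 200 40
```

```text
slot mm [ 0.4 -1.3 20.4] rot [-0.05  0.03  0.03] F [ 0.8 -0.3 -1.8] along n -2.0 open 0.149 t 7.05
```

View pics/v4.png

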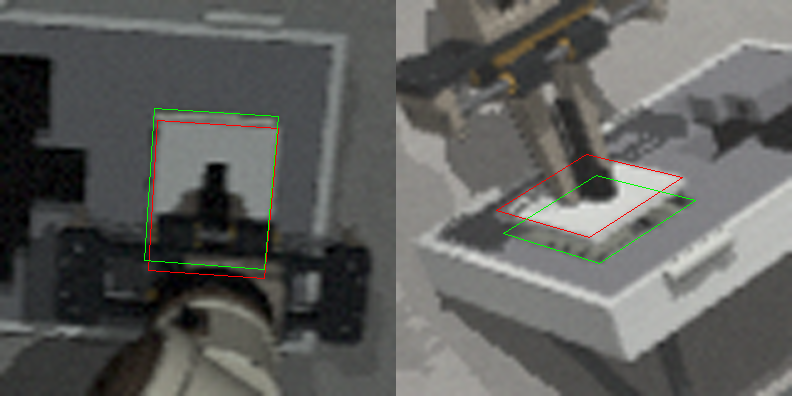

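Call:
play_rows(
  moves=[
    [1, 0, 0, 0.4, 0, 0, 0],
    [1, 0, 0, 0.3, 0, 0, 0],
    [1, 0, 0, 0, 0, 0, 0],
    [1, 0, 0, 0, 0, 0, 0],
  ],
)

```text
clock: 7.65
tool_pos: [0.5305, -0.0663, 0.1182]
eef_rot: [0.087, 2.652, -0.022]
contact_force: [-0.7, -0.5, -0.3]
opening: 0.144
```

```bash
python3 ov.py 5 p 0.0056 330 200 315 200 40
python3 - <<'E'
from plan import *
for i in range(6):
    P,Q,s=cur();print((RI.T@(P-PS)*1e3).round(2)); [env.read_camera("top") for _ in range(2)]
E
```

```text
slot mm [-0.3 -1.2 12.9] rot [-0.03 -0.04  0.01] F [-0.7 -0.5 -0.3] along n 0.0 open 0.144 t 7.65
[-0.15 -1.23 12.95]
[-0.11 -1.23 12.99]
[-0.15 -1.19 12.96]
[-0.16 -1.19 12.95]
[-0.2  -1.21 12.93]
[-0.22 -1.19 12.91]
```

View pics/v5.png

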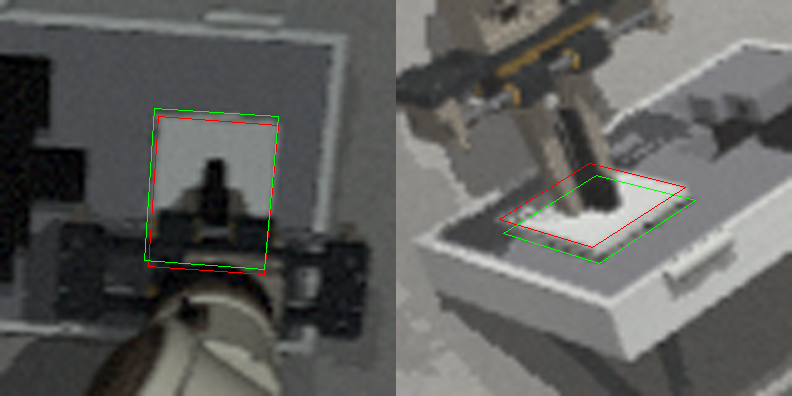

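Call:
play_rows(
  moves=[
    [1, 0, 0.08, 0.2, 0, 0, 0],
    [1, 0, 0, 0.2, 0, 0, 0],
    [1, 0, 0, 0.2, 0, 0, 0],
    [1, 0, 0, 0, 0, 0, 0],
  ],
)

```text
clock: 8.85
tool_pos: [0.5333, -0.0656, 0.1127]
eef_rot: [0.087, 2.653, -0.022]
contact_force: [0.3, 0.8, -1.5]
opening: 0.149
```

```bash
python3 ov.py 6 p 0.0056 330 200 315 200 40
```

```text
slot mm [-0.4 -0.3  6.7] rot [-0.01 -0.05  0.01] F [ 0.3  0.8 -1.5] along n -1.5 open 0.149 t 8.85
```

View pics/v6.png

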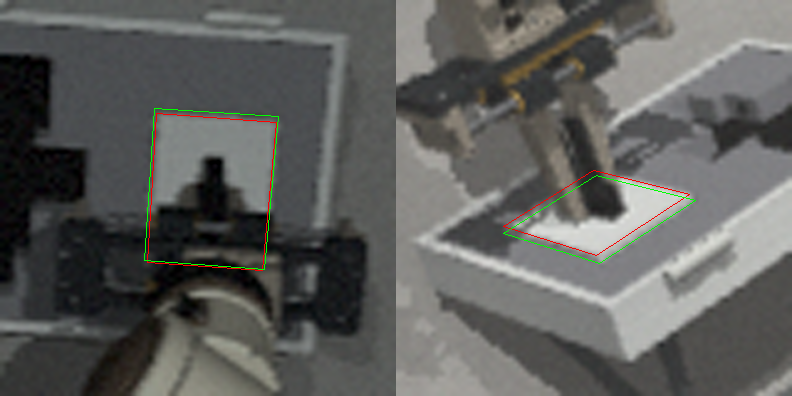

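Call:
play_rows(
  moves=[
    [1, 0, 0, 0.15, 0, 0, 0],
    [1, 0, 0, 0.1, 0, 0, 0],
    [1, 0, 0, 0, 0, 0, 0],
  ],
)

```text
clock: 9.32
tool_pos: [0.5347, -0.0657, 0.111]
eef_rot: [0.086, 2.652, -0.022]
contact_force: [-1.4, 1.8, 1.4]
opening: 0.151
```

Call:
play_rows(
  moves=[
    [1, 0, 0, 0.15, 0, 0, 0],
    [1, 0, 0, 0, 0, 0, 0],
  ],
)

```text
clock: 9.57
tool_pos: [0.5355, -0.0656, 0.1096]
eef_rot: [0.087, 2.651, -0.022]
contact_force: [2.6, 2.6, -0.9]
opening: 0.149
```

```bash
python3 ov.py 7 p 0.0056 330 200 315 200 40
```

```text
slot mm [ 0.1 -0.2  2.9] rot [-0.01  0.01 -0.01] F [ 2.6  2.6 -0.9] along n -1.9 open 0.149 t 9.575
```

Call:
play_rows(
  moves=[
    [1, 0, 0, 0.15, 0, 0, 0],
    [1, 0, 0, 0, 0, 0, 0],
  ],
)

```text
clock: 9.93
tool_pos: [0.5359, -0.0657, 0.1088]
eef_rot: [0.085, 2.653, -0.022]
contact_force: [-9.2, 5.3, 11.0]
opening: 0.149
```

Call:
play_rows(
  moves=[
    [1, 0, 0, 0.15, 0, 0, 0],
    [1, 0, 0, 0, 0, 0, 0],
  ],
)

```text
clock: 10.18
tool_pos: [0.5361, -0.0657, 0.1087]
eef_rot: [0.082, 2.654, -0.022]
contact_force: [-33.6, 5.6, 33.9]
opening: 0.148
```

```bash
python3 ov.py 8 p 0.0056 330 200 315 200 40
```

```text
slot mm [ 0.2 -0.2  1.8] rot [ 0.02 -0.15  0.18] F [-33.6   5.6  33.9] along n 45.8 open 0.148 t 10.175
```

View pics/v8.png

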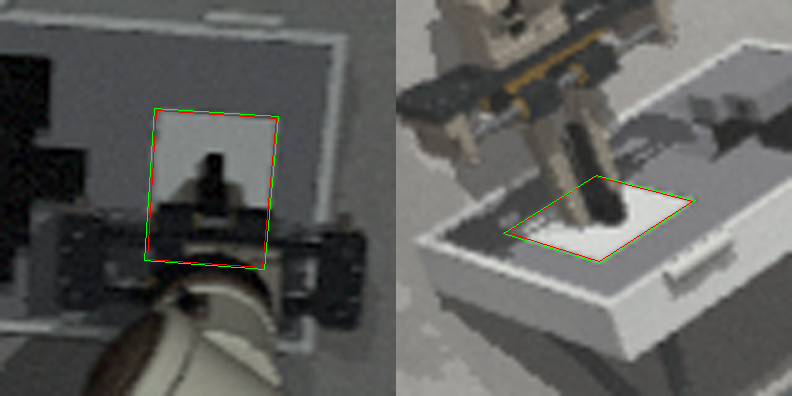

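Call:
play_rows(
  moves=[
    [0.3, 0, 0, -0.15, 0, 0, 0],
    [0.3, 0, 0, 0, 0, 0, 0],
    [0.3, 0, 0, 0, 0, 0, 0],
    [0.3, 0, 0, 0, 0, 0, 0],
    [0.3, 0, 0, -2, 0, 0, 0],
    [0.3, 0, 0, -4, 0, 0, 0],
    [0.3, 0, 0, -5, 0, 0, 0],
    [-0.2, 0, 0, 0, 0, 0, 0],
  ],
)

```text
clock: 11.28
tool_pos: [0.486, -0.0637, 0.2102]
eef_rot: [0.086, 2.644, -0.028]
contact_force: [-0.5, 0.1, 0.0]
opening: 0.435
```

```bash
python3 ov.py 9 p 0.0056 330 200 315 200 40
```

```text
slot mm [  3.6  -1.5 115. ] rot [-0.26  0.45  0.09] F [-0.5  0.1  0. ] along n 0.3 open 0.435 t 11.275
```

View pics/v9.png

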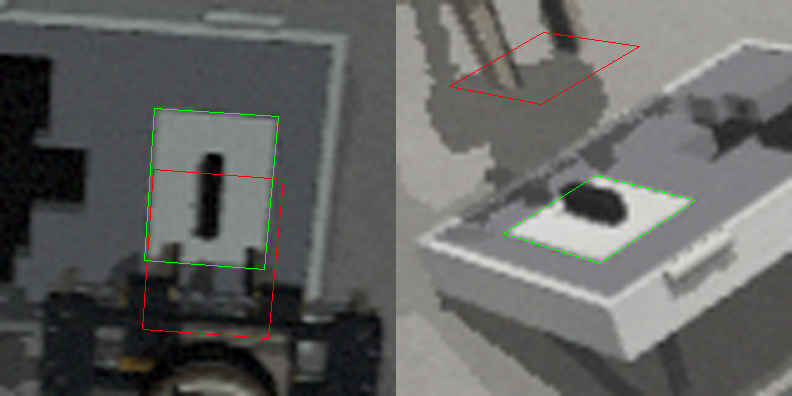

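Run:
```python
from plan import *
a=np.radians(20);R=toolR([-np.cos(a),-np.sin(a),0],[0,0,-1])
rows(np.array([.4598,-.3367,.09]),R,8)
```

```text
[0.8, -3.4, 1.2, -0.7, 3.4, -2.9]
[0.8, -3.4, 1.2, -0.7, 3.5, -2.9]
[0.9, -3.4, 1.3, -0.7, 3.4, -2.9]
[1.1, -3.4, 1.3, -0.8, 3.5, -2.9]
[1.1, -3.3, 1.3, -0.7, 3.4, -2.9]
[1.2, -3.3, 1.3, -0.8, 3.5, -2.9]
[1.3, -3.2, 1.4, -0.7, 3.4, -2.9]
[1.4, -3.1, 1.4, -0.7, 3.5, -3.0]
end [ 0.46   -0.3361  0.0898] err mm [ 0.2  0.6 -0.2] ang 0.06
```

Call:
play_rows(
  moves=[
    [-0.6, 0.8, -3.4, 1.2, -0.7, 3.4, -2.9],
    [-0.6, 0.8, -3.4, 1.2, -0.7, 3.5, -2.9],
    [-0.6, 0.9, -3.4, 1.3, -0.7, 3.4, -2.9],
    [-0.6, 1.1, -3.4, 1.3, -0.8, 3.5, -2.9],
    [-0.6, 1.1, -3.3, 1.3, -0.7, 3.4, -2.9],
    [-0.6, 1.2, -3.3, 1.3, -0.8, 3.5, -2.9],
    [-0.6, 1.3, -3.2, 1.4, -0.7, 3.4, -2.9],
    [-0.6, 1.4, -3.1, 1.4, -0.7, 3.5, -3.0],
  ],
)

```text
clock: 12.38
tool_pos: [0.459, -0.336, 0.0861]
eef_rot: [0.548, -3.088, -0.006]
contact_force: [-0.0, -0.1, -0.2]
opening: 0.799
```

Call:
play_rows(
  moves=[
    [-0.6, 0, 0, 0, 0, 0, 0],
    [-0.6, 0, 0, 0, 0, 0, 0],
    [-0.6, 0, 0, 0, 0, 0, 0],
  ],
)

```text
clock: 12.75
tool_pos: [0.4599, -0.335, 0.0896]
eef_rot: [0.547, -3.093, -0.0]
contact_force: [0.2, 0.2, 0.3]
opening: 0.798
```

```bash
python3 shot.py 10 405 220 242 255 45
python3 - <<'E'
from plan import *
a=np.radians(20);R=toolR([-np.cos(a),-np.sin(a),0],[0,0,-1])
P,Q,s=cur();print(P,s["clock"],s["opening"]);rows(np.array([.4598,-.3367,.004]),R,2,2)
E
```

```text
[ 0.46007038 -0.33538366  0.09015422] 12.85 0.7948510953295987
[0.03, -0.05, 4.31, -0.02, -0.01, 0.03]
[0.04, -0.06, 4.31, -0.02, -0.01, 0.03]
end [ 0.4598 -0.3367  0.004 ] err mm [-0. -0. -0.] ang 0.0
```

View pics/s10.png

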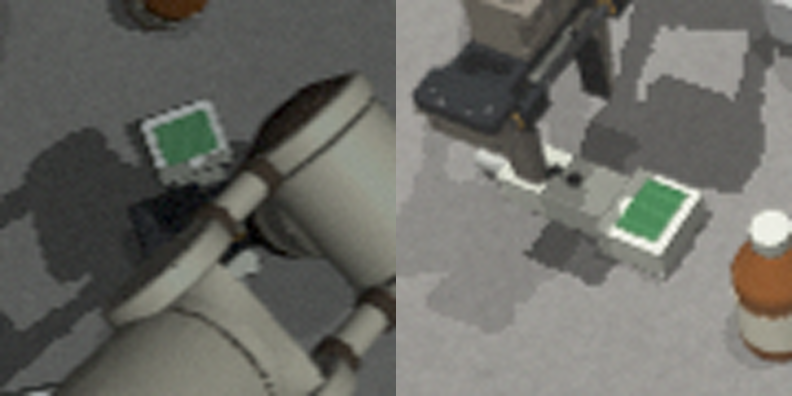

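Gripper straddles the body; descend.

Call:
play_rows(
  moves=[
    [-0.6, 0, -0.1, 3, 0, 0, 0],
    [-0.6, 0, 0, 3, 0, 0, 0],
    [-0.6, 0, 0, 1.5, 0, 0, 0],
    [-0.6, 0, 0, 0.6, 0, 0, 0],
    [-0.6, 0, 0, 0, 0, 0, 0],
    [-0.6, 0, 0, 0, 0, 0, 0],
  ],
)

```text
clock: 13.6
tool_pos: [0.4609, -0.3377, 0.0099]
eef_rot: [-0.546, 3.093, -0.003]
contact_force: [-0.5, -0.2, 0.1]
opening: 0.803
```

```bash
python3 shot.py 11 405 220 242 255 40
python3 - <<'E'
from plan import *
a=np.radians(20);R=toolR([-np.cos(a),-np.sin(a),0],[0,0,-1])
P,Q,s=cur();print(P,s["clock"],s["opening"],s["contact_force"]);rows(np.array([.4598,-.3367,.004]),R,1,2)
E
```

```text
[ 0.4607535  -0.33753089  0.00966849] 13.7 0.7983234783051752 [-0.22399327 -0.61465186  0.01692535]
[0.06, 0.11, 0.57, -0.1, -0.01, 0.03]
end [ 0.4598 -0.3367  0.004 ] err mm [ 0. -0. -0.] ang 0.0
```

View pics/s11.png

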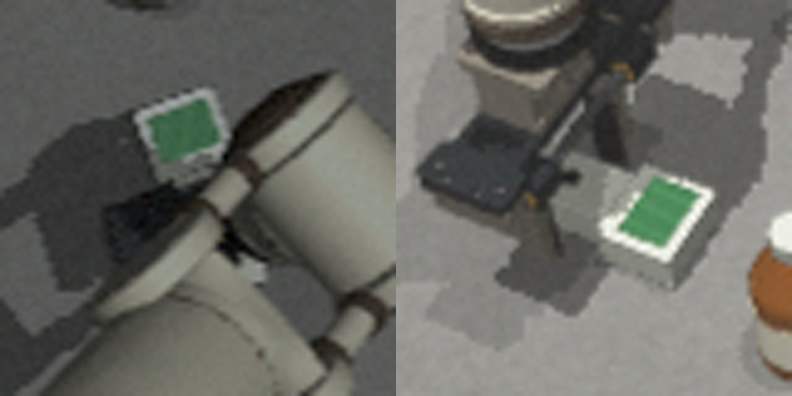

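Call:
play_rows(
  moves=[
    [-0.6, 0.05, 0.08, 0.5, 0, 0, 0],
    [1, 0, 0, 0, 0, 0, 0],
    [1, 0, 0, 0, 0, 0, 0],
    [1, 0, 0, 0, 0, 0, 0],
    [1, 0, 0, 0, 0, 0, 0],
    [1, 0, 0, 0, 0, 0, 0],
    [1, 0, 0, 0, 0, 0, 0],
  ],
  force=55,
)

```text
clock: 14.58
tool_pos: [0.4595, -0.3364, 0.0038]
eef_rot: [0.546, -3.093, 0.001]
contact_force: [0.3, 0.8, 1.3]
opening: 0.435
```

Run:
```python
from plan import *
P,Q,s=cur();print(P,s["clock"],s["opening"],s["contact_force"])
```

```text
[ 0.45948667 -0.33640837  0.00378682] 14.575 0.4354291928529336 [0.25887172 0.76612948 1.25219464]
```

Run:
```python
from plan import *
P,Q,s=cur()
R=toolR(-RI[:,0],-RI[:,2]);st=(P+Q@[0,0,-.22],Q)
rows(MS+RI[:,2]*.07,R,14,start=st)
```

```text
[-1.4, 2.7, 0.4, 0.4, -2.0, 1.7]
[-1.3, 2.7, 0.4, 0.4, -2.0, 1.7]
[-1.2, 2.7, 0.4, 0.4, -2.0, 1.7]
[-1.1, 2.8, 0.5, 0.4, -2.0, 1.7]
[-1.0, 2.8, 0.5, 0.4, -2.0, 1.6]
[-0.9, 2.8, 0.5, 0.4, -2.0, 1.7]
[-0.8, 2.9, 0.5, 0.4, -2.0, 1.6]
[-0.7, 2.9, 0.5, 0.4, -2.0, 1.7]
[-0.6, 2.9, 0.5, 0.4, -1.9, 1.6]
[-0.5, 2.9, 0.5, 0.4, -2.0, 1.7]
[-0.4, 2.9, 0.5, 0.4, -1.9, 1.6]
[-0.3, 3.0, 0.5, 0.5, -2.0, 1.7]
[-0.2, 3.0, 0.5, 0.4, -1.9, 1.6]
[-0.0, 2.9, 0.4, 0.5, -2.0, 1.7]
end [0.5137 0.0785 0.1692] err mm [-0.2 -0.5  0.2] ang 0.05
```

Call:
play_rows(
  moves=[
    [1, 0, 0, -2, 0, 0, 0],
    [1, 0, 0, -4, 0, 0, 0],
    [1, 0, 0, -6, 0, 0, 0],
    [1, 0, 0, -6, 0, 0, 0],
    [1, 0, 0, -4, 0, 0, 0],
  ],
)

```text
clock: 15.2
tool_pos: [0.4602, -0.3369, 0.2285]
eef_rot: [-0.546, 3.092, -0.007]
contact_force: [0.8, -0.4, -2.5]
opening: 0.433
```

Call:
play_rows(
  moves=[
    [1, -1.4, 2.7, 0.4, 0.4, -2.0, 1.7],
    [1, -1.3, 2.7, 0.4, 0.4, -2.0, 1.7],
    [1, -1.2, 2.7, 0.4, 0.4, -2.0, 1.7],
    [1, -1.1, 2.8, 0.5, 0.4, -2.0, 1.7],
    [1, -1.0, 2.8, 0.5, 0.4, -2.0, 1.6],
    [1, -0.9, 2.8, 0.5, 0.4, -2.0, 1.7],
    [1, -0.8, 2.9, 0.5, 0.4, -2.0, 1.6],
    [1, -0.7, 2.9, 0.5, 0.4, -2.0, 1.7],
  ],
)

```text
clock: 16.2
tool_pos: [0.4908, -0.0974, 0.1931]
eef_rot: [-0.162, 2.852, -0.011]
contact_force: [0.6, 0.3, -2.4]
opening: 0.431
```

Call:
play_rows(
  moves=[
    [1, -0.6, 2.9, 0.5, 0.4, -1.9, 1.6],
    [1, -0.5, 2.9, 0.5, 0.4, -2.0, 1.7],
    [1, -0.4, 2.9, 0.5, 0.4, -1.9, 1.6],
    [1, -0.3, 3.0, 0.5, 0.5, -2.0, 1.7],
    [1, -0.2, 3.0, 0.5, 0.4, -1.9, 1.6],
    [1, 0, 2.9, 0.4, 0.5, -2.0, 1.7],
    [1, 0, 0, 0, 0, 0, 0],
    [1, 0, 0, 0, 0, 0, 0],
  ],
)

```text
clock: 17.2
tool_pos: [0.5137, 0.0782, 0.1698]
eef_rot: [0.087, 2.651, -0.022]
contact_force: [-0.0, -0.1, -3.1]
opening: 0.433
```

```bash
python3 ov.py 12 m -0.0132 290 200 340 190 50
```

```text
slot mm [ 0.3 -0.8 70.8] rot [-0.02  0.04 -0.01] F [-0.  -0.1 -3.1] along n -2.7 open 0.433 t 17.2
```

View pics/v12.png

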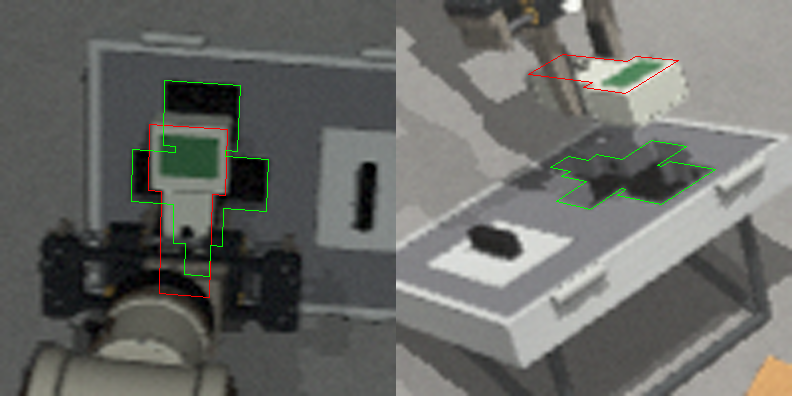

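Call:
play_rows(
  moves=[
    [1, 0, 0.07, 2.0, 0, 0, 0],
    [1, 0, 0, 2.0, 0, 0, 0],
    [1, 0, 0, 1.2, 0, 0, 0],
    [1, 0, 0, 0.6, 0, 0, 0],
    [1, 0, 0, 0, 0, 0, 0],
    [1, 0, 0, 0, 0, 0, 0],
  ],
)

```text
clock: 18.05
tool_pos: [0.5413, 0.0773, 0.1187]
eef_rot: [0.088, 2.65, -0.022]
contact_force: [0.7, 0.7, -1.7]
opening: 0.431
```

```bash
python3 ov.py 13 m -0.0132 290 200 345 180 40
```

```text
slot mm [ 0.6  0.2 12.7] rot [-0.01  0.09 -0.04] F [ 0.7  0.7 -1.7] along n -1.8 open 0.431 t 18.05
```

View pics/v13.png

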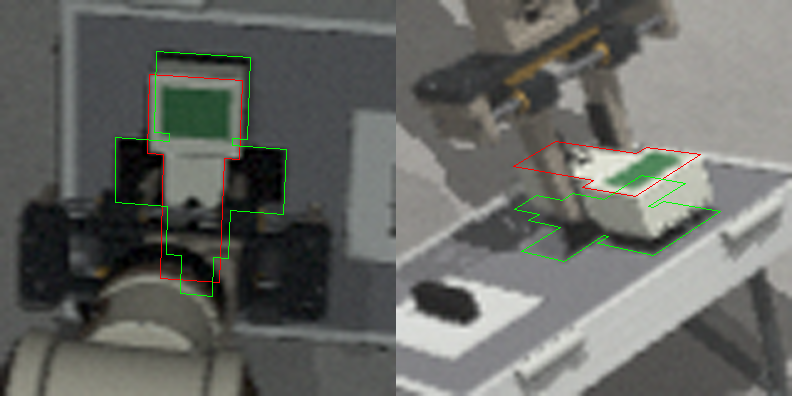

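```bash
cat > disp.py <<'E'
import sys
from plan import *
tag=sys.argv[1]
P,Q,s=cur();G=np.c_[-Q[:,0],Q[:,1],-Q[:,2]];off=float(sys.argv[2]) if len(sys.argv)>2 else -.0132
uvs=[]
for n,box in(("top",(260,150,320,250)),("scene",(300,130,400,230))):
    c=cam(n,tag);x0,y0,x1,y1=box
    im=cv2.resize(c["image"][y0:y1,x0:x1],None,fx=8,fy=8,interpolation=cv2.INTER_CUBIC).astype(int)
    m=((im[...,1]-im[...,0]>25)).astype(np.uint8)
    cs=max(cv2.findContours(m,cv2.RETR_EXTERNAL,cv2.CHAIN_APPROX_NONE)[0],key=cv2.contourArea)
    M=cv2.moments(cs);uv=np.array([M["m10"]/M["m00"],M["m01"]/M["m00"]])/8+[x0,y0]-.5+.5/8;uvs.append((c,uv))
    o,d=ray(c,uv);d=d[0]
    # intersect with plane of meter top (from tcp)
    top=P+G[:,2]*(.017-off); t=((top-o)@G[:,2])/(d@G[:,2]);X=o+t*d
    print(n,uv.round(2),"display in tcp-item frame mm (exp 60.5,.7)",(G.T@(X-P)*1e3).round(1),"area",M["m00"]/64,
      "in slot frame",(RI.T@(X-MS)*1e3).round(1))
X=tri(uvs[0][0],uvs[0][1],uvs[1][0],uvs[1][1])[0];print("tri gap mm",X[3]*1e3,"tcp-item",(G.T@(X[:3]-P)*1e3).round(1),"slot",(RI.T@(X[:3]-MS)*1e3).round(1))
E
python3 disp.py 13
```

```text
top [289.09 182.38] display in tcp-item frame mm (exp 60.5,.7) [60.1 -1.2 30.2] area 123.3203125 in slot frame [60.6 -1.  43. ]
scene [354.62 173.89] display in tcp-item frame mm (exp 60.5,.7) [59.9  0.7 30.2] area 51.7265625 in slot frame [60.4  1.  43. ]
tri gap mm 1.3045138427260217 tcp-item [60.9 -0.8 31. ] slot [61.4 -0.5 43.8]
```

Call:
play_rows(
  moves=[
    [1, 0, 0.03, 0.5, 0, 0, 0],
    [1, 0, 0, 0.3, 0, 0, 0],
    [1, 0, 0, 0.2, 0, 0, 0],
    [1, 0, 0, 0, 0, 0, 0],
  ],
)

```text
clock: 18.65
tool_pos: [0.5455, 0.0774, 0.1088]
eef_rot: [0.088, 2.652, -0.022]
contact_force: [0.0, 0.4, -2.5]
opening: 0.432
```

Call:
play_rows(
  moves=[
    [1, 0, 0, 0.2, 0, 0, 0],
    [1, 0, 0, 0.1, 0, 0, 0],
    [1, 0, 0, 0, 0, 0, 0],
  ],
)

```text
clock: 19.02
tool_pos: [0.547, 0.0773, 0.1064]
eef_rot: [0.088, 2.651, -0.022]
contact_force: [-0.1, 0.3, -2.4]
opening: 0.432
```

```bash
python3 ov.py 14 m -0.0132 290 200 345 180 40; python3 disp.py 14
```

```text
slot mm [-0.1  0.5 -0.9] rot [-0.01  0.02 -0.05] F [-0.1  0.3 -2.4] along n -2.1 open 0.432 t 19.025
top [289.5  181.15] display in tcp-item frame mm (exp 60.5,.7) [59.8 -1.2 30.2] area 122.53125 in slot frame [59.8 -0.7 29.4]
scene [355.81 177.46] display in tcp-item frame mm (exp 60.5,.7) [60.1  1.  30.2] area 51.703125 in slot frame [60.   1.5 29.4]
tri gap mm 1.82458352912023 tcp-item [60.7 -0.6 31. ] slot [60.7 -0.1 30.2]
```

View pics/v14.png

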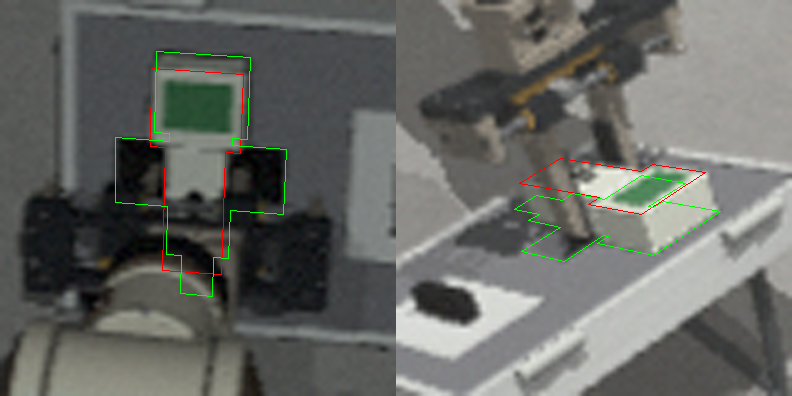

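Call:
play_rows(
  moves=[
    [1, 0, 0, 0.2, 0, 0, 0],
    [1, 0, 0, 0.2, 0, 0, 0],
    [1, 0, 0, 0, 0, 0, 0],
  ],
)

```text
clock: 19.5
tool_pos: [0.5489, 0.0772, 0.1027]
eef_rot: [0.088, 2.652, -0.022]
contact_force: [0.1, -0.6, -2.4]
opening: 0.431
```

Call:
play_rows(
  moves=[
    [1, 0, 0, 0.2, 0, 0, 0],
    [1, 0, 0, 0.2, 0, 0, 0],
    [1, 0, 0, 0, 0, 0, 0],
  ],
)

```text
clock: 19.88
tool_pos: [0.5515, 0.0771, 0.1]
eef_rot: [0.088, 2.65, -0.021]
contact_force: [1.1, 0.9, -1.2]
opening: 0.429
```

```bash
python3 ov.py 15 m -0.0132 290 200 345 180 40; python3 disp.py 15
```

```text
slot mm [ 0.8  0.6 -8.6] rot [-0.    0.12 -0.05] F [ 1.1  0.9 -1.2] along n -1.5 open 0.429 t 19.875
top [289.85 180.02] display in tcp-item frame mm (exp 60.5,.7) [60.1 -1.5 30.2] area 120.2578125 in slot frame [60.9 -1.  21.7]
scene [356.58 179.56] display in tcp-item frame mm (exp 60.5,.7) [59.9  0.8 30.2] area 52.25 in slot frame [60.7  1.3 21.7]
tri gap mm 1.6769086472264088 tcp-item [61.  -1.  31.1] slot [61.8 -0.5 22.7]
```

Call:
play_rows(
  moves=[
    [1, 0.03, 0, 0.2, 0, 0, 0],
    [1, 0, 0, 0, 0, 0, 0],
  ],
)

```text
clock: 20.23
tool_pos: [0.5523, 0.0769, 0.0982]
eef_rot: [0.088, 2.649, -0.022]
contact_force: [4.4, 2.3, -1.5]
opening: 0.435
```

Call:
play_rows(
  moves=[
    [1, 0, 0, 0.2, 0, 0, 0],
    [1, 0, 0, 0, 0, 0, 0],
  ],
)

```text
clock: 20.48
tool_pos: [0.5532, 0.0769, 0.0961]
eef_rot: [0.088, 2.649, -0.022]
contact_force: [6.3, 1.5, -2.6]
opening: 0.429
```

```bash
python3 ov.py 16 m -0.0132 290 200 345 180 40; python3 disp.py 16
```

```text
slot mm [  0.5   0.5 -12.8] rot [-0.01  0.12 -0.06] F [ 6.3  1.5 -2.6] along n -5.2 open 0.429 t 20.475
top [289.87 179.69] display in tcp-item frame mm (exp 60.5,.7) [60.  -1.  30.2] area 118.9296875 in slot frame [60.5 -0.6 17.5]
scene [356.88 180.74] display in tcp-item frame mm (exp 60.5,.7) [60.3  0.6 30.2] area 52.78125 in slot frame [60.8  1.  17.5]
tri gap mm 1.4038504156814198 tcp-item [60.7 -0.5 30.7] slot [61.2 -0.1 18. ]
```

View pics/v16.png

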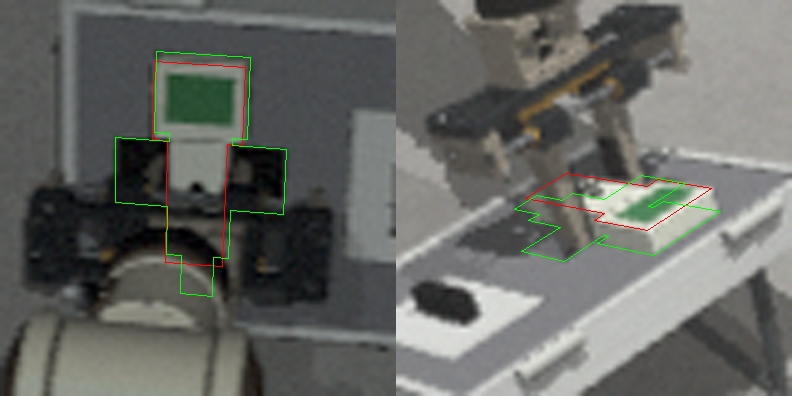

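Call:
play_rows(
  moves=[
    [1, -0.05, 0, 0.1, 0, 0, 0],
    [1, 0, 0, 0.1, 0, 0, 0],
    [1, 0, 0, 0, 0, 0, 0],
  ],
)

```text
clock: 20.95
tool_pos: [0.5539, 0.0768, 0.0942]
eef_rot: [0.088, 2.651, -0.022]
contact_force: [1.6, 1.6, 1.1]
opening: 0.429
```

Call:
play_rows(
  moves=[
    [1, 0, 0, 0.15, 0, 0, 0],
    [1, 0, 0, 0, 0, 0, 0],
  ],
)

```text
clock: 21.2
tool_pos: [0.5544, 0.0768, 0.0933]
eef_rot: [0.087, 2.652, -0.022]
contact_force: [-6.8, 2.3, 9.8]
opening: 0.436
```

```bash
python3 ov.py 17 m -0.0132 290 200 345 180 40; python3 disp.py 17
```

```text
slot mm [  0.3   0.5 -15.9] rot [-0.02  0.   -0.02] F [-6.8  2.3  9.8] along n 11.9 open 0.436 t 21.2
top [289.96 179.4 ] display in tcp-item frame mm (exp 60.5,.7) [60.  -1.1 30.2] area 120.0859375 in slot frame [60.3 -0.6 14.3]
scene [357.17 181.5 ] display in tcp-item frame mm (exp 60.5,.7) [60.1  0.9 30.2] area 53.46875 in slot frame [60.4  1.5 14.3]
tri gap mm 1.592047533085574 tcp-item [60.9 -0.6 31. ] slot [61.1 -0.  15.1]
```

Near home; push on until it bottoms.

Call:
play_rows(
  moves=[
    [1, 0, 0, 0.1, 0, 0, 0],
    [1, 0, 0, 0, 0, 0, 0],
  ],
)

```text
clock: 21.55
tool_pos: [0.5545, 0.0769, 0.0933]
eef_rot: [0.086, 2.653, -0.022]
contact_force: [-21.8, 0.2, 25.4]
opening: 0.432
```

Call:
play_rows(
  moves=[
    [1, 0, 0, 0.1, 0, 0, 0],
    [1, 0, 0, 0, 0, 0, 0],
  ],
)

```text
clock: 21.8
tool_pos: [0.5545, 0.0769, 0.0933]
eef_rot: [0.086, 2.654, -0.023]
contact_force: [-37.7, -1.3, 40.5]
opening: 0.432
```

```bash
python3 ov.py 18 m -0.0132 290 200 345 180 40; python3 disp.py 18
```

```text
slot mm [  0.3   0.6 -16. ] rot [-0.04 -0.12  0.05] F [-37.7  -1.3  40.5] along n 53.3 open 0.432 t 21.8
top [289.99 179.41] display in tcp-item frame mm (exp 60.5,.7) [59.8 -1.3 30.2] area 118.4765625 in slot frame [60.2 -0.6 14.1]
scene [357.14 181.51] display in tcp-item frame mm (exp 60.5,.7) [59.5  1.  30.2] area 53.4296875 in slot frame [59.9  1.7 14.1]
tri gap mm 1.5594964387313754 tcp-item [60.7 -0.8 31.2] slot [61.1 -0.1 15.1]
```

View pics/v18.png

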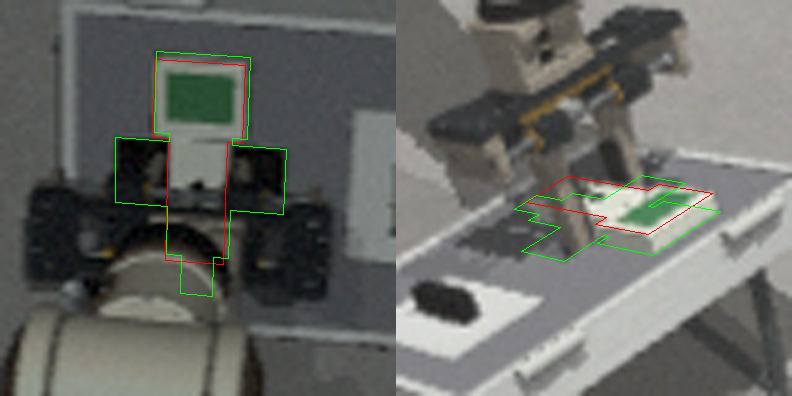

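Call:
play_rows(
  moves=[
    [-0.2, 0, 0, -0.2, 0, 0, 0],
    [-0.2, 0, 0, 0, 0, 0, 0],
    [-0.2, 0, 0, 0, 0, 0, 0],
    [-0.2, 0, 0, 0, 0, 0, 0],
  ],
)

```text
clock: 22.4
tool_pos: [0.5542, 0.0767, 0.0923]
eef_rot: [0.088, 2.652, -0.022]
contact_force: [-0.7, -1.0, -0.3]
opening: 0.6
```

Call:
play_rows(
  moves=[
    [-0.2, 0, 0, -1, 0, 0, 0],
    [-0.2, 0, 0, -2, 0, 0, 0],
    [-0.2, 0, 0, -4, 0, 0, 0],
    [-0.2, 0, 0, -5, 0, 0, 0],
    [-0.2, 4, 0, -3, 0, 0, 0],
    [-0.2, 4, 0, -2, 0, 0, 0],
    [-0.2, 0, 0, 0, 0, 0, 0],
  ],
)

```text
clock: 23.28
tool_pos: [0.4033, 0.087, 0.2068]
eef_rot: [0.087, 2.646, -0.022]
contact_force: [1.2, -0.3, 0.4]
opening: 0.6
```

```bash
python3 ov.py 19 m -0.0132 310 195 330 190 50; python3 disp.py 19
```

```text
slot mm [-80.2   0.8 155.4] rot [-0.    0.34 -0.01] F [ 1.2 -0.3  0.4] along n -0.2 open 0.6 t 23.275
top [289.94 179.47] display in tcp-item frame mm (exp 60.5,.7) [202.7 -18.4  30.2] area 120.015625 in slot frame [123.6 -17.9 185.2]
scene [357.14 181.47] display in tcp-item frame mm (exp 60.5,.7) [ 476.9 -241.6   30.2] area 52.578125 in slot frame [ 397.6 -241.4  186.1]
tri gap mm 1.5882720656510565 tcp-item [ 139.5   -0.4 -139.7] slot [60.9  0.  15.1]
```

View pics/v19.png

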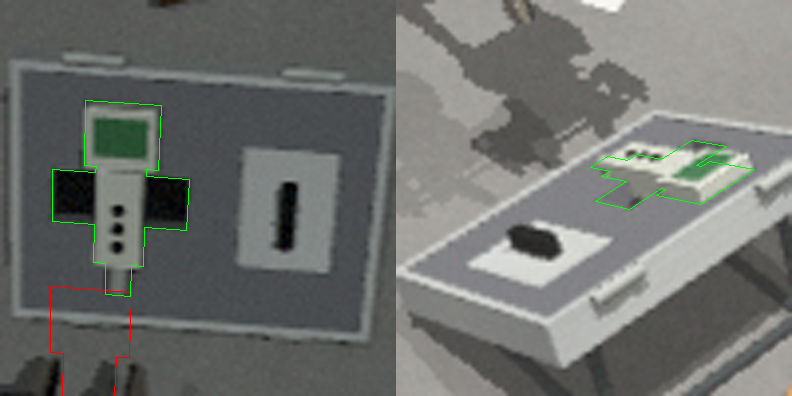

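Run:
```python
from plan import *
U={}
for n,box in(("top",(275,190,305,225)),("scene",(345,155,385,190))):
    c=cam(n,"19");x0,y0,x1,y1=box
    im=cv2.resize(c["image"][y0:y1,x0:x1],None,fx=8,fy=8,interpolation=cv2.INTER_CUBIC)
    g=im.max(2);m=(g<(70 if n=="top" else 110)).astype(np.uint8)
    L=[]
    for q in cv2.findContours(m,cv2.RETR_EXTERNAL,cv2.CHAIN_APPROX_NONE)[0]:
        A=cv2.contourArea(q)
        if 40<A<600:
            M=cv2.moments(q);L.append((np.array([M["m10"],M["m01"]])/M["m00"]/8+[x0,y0]-.5+.5/8,A))
    print(n,[(a.round(2).tolist(),b) for a,b in L]);U[n]=L
    if n=="scene": cv2.imwrite("pics/dz.png",im[...,::-1])
# head & plate corners: expected projections of plate bar top etc
```

```text
top [([289.15, 206.99], 395.5), ([289.24, 202.38], 384.5), ([289.36, 197.76], 391.0)]
scene [([371.21, 187.73], 45.5), ([375.79, 186.94], 70.0), ([345.24, 179.16], 83.5)]
```

View pics/dz.png

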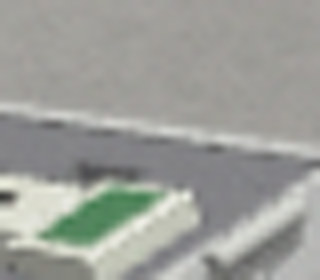

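Run:
```python
from plan import *
c=cam("scene","19");x0,y0,x1,y1=328,172,352,188
im=cv2.resize(c["image"][y0:y1,x0:x1],None,fx=8,fy=8,interpolation=cv2.INTER_CUBIC)
m=(im.max(2)<130).astype(np.uint8);L=[]
for q in cv2.findContours(m,cv2.RETR_EXTERNAL,cv2.CHAIN_APPROX_NONE)[0]:
    A=cv2.contourArea(q)
    M=cv2.moments(q)
    if 40<A<600: L.append(np.array([M["m10"],M["m01"]])/M["m00"]/8+[x0,y0]-.5+.5/8);print(L[-1],A)
T=cam("top","19");t=np.array([[289.15,206.99],[289.24,202.38],[289.36,197.76]])
L=sorted(L,key=lambda a:a[0])[:3]
if len(L)==3:
    X=tri(T,t,c,np.array(L));print((RI.T@(X[:,:3]-MS).T*1e3).T.round(1),X[:,3])
```

```text
[346.65178571 186.63968894] 217.0
[340.8928438  183.37023543] 111.5
[335.52268062 182.36997126] 101.5
[331.35749395 182.62322293] 275.5
[344.90301349 179.26822237] 191.5
[341.72916667 178.71627698] 139.0
[338.85484528 178.22509501] 153.5
[345.16856061 175.37310606] 55.0
[[-53.3  -9.3   2.3]
 [-33.5  -7.6   4.8]
 [ -6.8  -8.3  24.7]] [0.02597304 0.02153986 0.01825925]
```

Run:
```python
from plan import *
T=cam("top","19");c=cam("scene","19");t=np.array([[289.15,206.99],[289.24,202.38],[289.36,197.76],[289.94,179.47]])
L=np.array([[338.85,178.23],[341.73,178.72],[344.90,179.27],[357.14,181.47]])
X=tri(T,t,c,L);print((RI.T@(X[:,:3]-MS).T*1e3).T.round(1),X[:,3])
P,Q,s=cur();print(s["contact_force"],s["clock"])
for n in("top","scene"):
    cv2.imwrite(f"pics/f{n}.png",cam(n,"19")["image"][...,::-1])
```

```text
[[-38.2   0.3  14.7]
 [-21.2   0.2  15. ]
 [ -4.2   0.3  14.9]
 [ 60.9   0.   15.1]] [0.00209944 0.00150208 0.00185171 0.00160845]
[ 0.2886072   0.27489461 -0.49298017] 23.375
```

View pics/fscene.png

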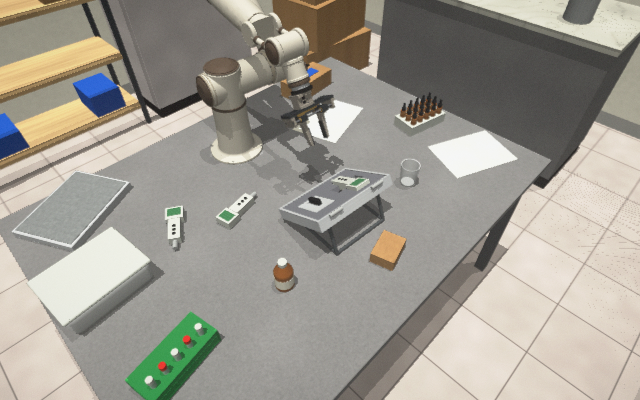

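Run:
```python
from plan import *
Q={}
for n,box,th in(("top",(366-0,185,400,270),0),):pass
for n,box in(("top",(315,180,352,272-50)),("scene",(290,185,335,222))):
    c=cam(n,"19");x0,y0,x1,y1=box
    g=cv2.resize(c["image"][y0:y1,x0:x1],None,fx=8,fy=8,interpolation=cv2.INTER_CUBIC).min(2)
    th,m=cv2.threshold(g,0,255,cv2.THRESH_OTSU);m=cv2.morphologyEx(m,cv2.MORPH_OPEN,np.ones((33,33)))
    cs=max(cv2.findContours(m,cv2.RETR_EXTERNAL,cv2.CHAIN_APPROX_NONE)[0],key=cv2.contourArea)
    ap=cv2.approxPolyDP(cv2.convexHull(cs),20,True)[:,0]/8+[x0,y0]-.5+.5/8;Q[n]=ap;print(n,th,ap.round(1).tolist())
```

```text
top 98.0 [[321.2, 182.1], [344.8, 183.8], [342.4, 213.1], [319.8, 211.2]]
scene 162.0 [[300.9, 203.7], [308.1, 201.6], [320.2, 205.6], [320.2, 209.6], [311.9, 211.3], [300.9, 207.7]]
```

```bash
python3 -c "
from workcell import env
print(env.job_done())"
```

```text
the job is handed in; nothing more can be done
None
```

I pressed the cover plate and the far meter (the one by the bottle) home in the case insert and handed the job in at about 23.4 s. No verdict was reported.

- **Plate:** it stopped hard with the fingertips 1.8 mm above the face, where 1.6 mm was expected, at about 46 N. After release, its outline matched the recess outline on the face in both views. A separate corner measurement of the plate's level failed because the contours from the scene view were too poor. So its level rests on the hard stop, the tool's alignment (within 0.25°) and that overlay.
- **Meter:** it stopped hard with the fingertips at -16.0 mm, where -16.2 mm was expected, at about 53 N. After release, the buttons and display measured 14.7 to 15.1 mm above the face over 99 mm of length, so it is level to about 4 mrad. Those heights are about 1 mm above the nominal 14 mm. The same camera bias showed while the meter was still in the gripper.
- **Disagreements:** the two views disagreed by 1.5 to 2 mm across the meter, within the calibration.
- **Rest of the scene:** the tool was clear and read about 0 N at the end. In the last picture the bottle, beaker, box and look-alike meters stand where they started, by eye. The highest force the tool read between moves was about 55 N.

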